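Refill the locked detergent drawer

TASK

Take the key from its wooden block, push it fully into the keyhole on top of the green detergent cabinet, turn it to unlock and pull the drawer well open. Tip the scoopful of detergent blocks into the drawer, add every detergent block that lies loose on the counter, and stand the scoop upright on the counter again. Then push the drawer fully shut, lock it with the key, put the key fully back in its wooden block, and leave the jar, mug and bowl where they are.

Things in the scene. Friction and masses are not known exactly. Their poses are not given: they have to be found in the camera images.
- key: brass key, 90 g, upright, blade down. Origin: centre of the underside of its shoulder (flange 34 x 20 x 6 mm); z up. Below it a round shank, 7 mm thick, 13 mm long, then a flat bit, 18 mm along x, 8 mm along y, from 13 to 33 mm below the origin. Either way round fits. At the start it stands in the key block, shoulder on the block's top
- key_bow (a point): centre of the key's flat bow, the part to grip: 40 mm along the key's x, 10 mm thick along its y, 36 mm high; this point is 34 mm above the key's origin
- block_slot (a point): fixed wooden key block, 90 x 60 x 50 mm: this point is the centre of the slot's mouth on its top face, 50 mm above the counter. Slot 24 mm along x, 14 mm along y, 42 mm deep, edges bevelled by 4 mm; the key's bit goes in along x, its shoulder comes to rest on the top face
- cabinet: fixed green cabinet, 210 mm deep (x), 240 mm wide (y), 140 mm high, with one drawer in its front. Origin: centre of its underside; x points from the front face (at x = -105 mm) to the back, z up
- keyhole (a point): centre of the keyhole in the cabinet's top face, 140 mm above the counter, 45 mm behind the front face; brass plate round it. Slot 21 mm along the cabinet's x, 10.5 mm along y, edges bevelled by 3 mm, through a 10 mm top. The key goes in with its bit along x. Fully in, its shoulder rests on the top face; only then can it turn, and while turned it cannot be lifted out
- lock (a joint): angle of the lock, rad: 0 = locked (key goes in and out), turned by the key clockwise seen from above to its stop at 1.2 = unlocked; the hidden bolt is clear of the drawer above 0.8. The key has about 0.15 rad of play in it: turn the key about 1.4, to lock turn it back as far as it came. Friction 0.05 N m; stays where left. The bolt can drop only when the drawer is shut
- drawer (a joint): how far the drawer is pulled out, m: 0 = shut, 0.15 = fully out, moving along the cabinet's -x. Friction about 2 N, stays where left. Bolted while locked (1 to 3 mm of play)
- drawer_handle (a point): centre of the drawer's steel bar handle: 110 mm long along the cabinet's y, 10 x 10 mm in section, 108 mm above the counter, 45 mm before the drawer's front panel (40 mm free gap behind the bar, posts at the ends); moves with the drawer; axes as the cabinet
- drawer_in (a point): point on the drawer's inner floor, 12 mm above the counter, moving with the drawer; axes as the cabinet. The inside runs from x = -68 mm (front panel) to +92 mm and to 101 mm either side in y; walls rise to 90 mm above the counter, the front panel (16 mm thick) to 128 mm. At 0.15 out it is uncovered up to x = +82 mm. The cabinet's inside is 97 mm high, so contents must lie lower
- scoop: aluminium scoop tray with a bridge handle, 300 g, standing on the counter. Origin: underside; x points to its open mouth, z up. 118 mm wide (y), from x = -75 to +84 mm; floor 4 mm thick, its last 34 mm rising 7 mm to the mouth, which has no wall; side walls 42 mm high, back wall 48 mm. Three blocks lie in it at the start
- scoop_handle (a point): centre of the scoop's round wooden handle bar, 16 mm thick, 110 mm free length along the scoop's y, at x = -20 mm, 96 mm above the scoop's underside; axes as the scoop. Turn the scoop about this bar, mouth down, by 55 to 70 degrees to empty it
- block0: a detergent block wrapped in brown kraft paper, 60 x 36 x 24 mm (local x, y, z), 70 g, smooth and hard; origin at its centre; lies in the scoop at the start
- block1: a detergent block wrapped in brown kraft paper, 60 x 36 x 24 mm (local x, y, z), 70 g, smooth and hard; origin at its centre; lies in the scoop at the start
- block2: a detergent block wrapped in brown kraft paper, 60 x 36 x 24 mm (local x, y, z), 70 g, smooth and hard; origin at its centre; lies in the scoop at the start
- stray0: a detergent block wrapped in brown kraft paper, 60 x 36 x 24 mm (local x, y, z), 70 g, smooth and hard; origin at its centre; lies loose on the counter at the start; may be absent (None from the start)
- stray1: a detergent block wrapped in brown kraft paper, 60 x 36 x 24 mm (local x, y, z), 70 g, smooth and hard; origin at its centre; lies loose on the counter at the start; may be absent (None from the start)
- stray2: a detergent block wrapped in brown kraft paper, 60 x 36 x 24 mm (local x, y, z), 70 g, smooth and hard; origin at its centre; lies loose on the counter at the start; may be absent (None from the start)
- jar: white storage jar, 84 mm diameter, 130 mm high, origin at its underside; bystander, stays where it is
- mug: white mug, 80 mm diameter, 90 mm high, origin at its underside; bystander, stays where it is
- bowl: white bowl, 140 mm diameter, 60 mm high, origin at its underside; bystander, stays where it is
There are look-alikes about, which are no part of the job. What is shaped like the stray0 but purple is not meant.

How it is judged:
By the outcome, as a careful person would: the job done as asked, in the order asked, and still so for the second after the job is handed in, with the robot touching nothing.
Of stray0, stray1, stray2 only 1 to 3 are there at a start; the rules pass over those that are not, and their reading is None.
At some moment in a run one of stray0, stray1, stray2 may be knocked a few centimetres aside while the robot is not near it.
It also fails if it takes over 210 s, if anything falls off the work surface, if the arm or the gripper's body presses on something with over 40 N, if the wrist force passes 120 N, or if a joint passes its speed limit or range.

ROBOT

A 7-joint arm with a two-finger parallel gripper is mounted at the origin on the work surface. World frame = base frame: x ahead of the robot, y to its left, z up, the work surface at z = 0. Lengths are in m, angles in rad, forces in N, time in s.
With the tool pointing down it reaches from about 0.425 to 0.925 m from the base axis. Payload 6.8 kg.
Tool frame: the origin (TCP) lies at the very end of the fingers, on their centre line; the grasp point (between the pads) lies 19 mm behind it; z points along the fingers, y is the line along which they close (so a half turn about z gives the same grasp; the last joint's range is limited). The gripper opens to 85 mm and grips with 20 to 120 N. Pads are 22 mm wide; open, the fingers measure 114 mm over their backs; the gripper's body (76 mm by 85 mm) begins 54 mm behind the grasp point. The pads swing forward as they close: fully open they stand 13 mm farther back than shut.
Start: joints at [1.08, 0.477, 0.022, 1.555, -0.011, 1.109, -0.083], TCP at [0.252, -0.626, 0.231] pointing down, gripper open.
Joint ranges: [-2.96, 2.96], [-0.34, 2.1], [-1.41, 1.46], [0.24, 2.44], [-1.37, 4.51], [0.17, 1.92], [-2.96, 2.96]. Speed limits (rad/s): [2.39, 2.39, 3.14, 3.14, 3.14, 3.14, 3.14].

INTERFACE

Orientations are given as a rotation vector (axis times angle).
In Python, from bench import get_obs, viewer, r gives the robot as it stands. The module is installed in compiled form; this text tells all that it offers.
- The arm moves only by the tool play_rows, never from a script. Its argument "commands" is a list that holds one entry, the list of rows, each a list of 5 numbers: the gripper's target within -1 to 1 (shut at 1, half-way at 0, fully open at -1), then the shift along the tool's x, y, z scaled (see below), then the turn about the tool's z scaled (see below). A call has 1 to 12 rows; each row is the pose to reach, as a shift and turn from the pose commanded when the call began, along the tool's axes at that moment; what a row does not reach only later rows make up. The controller multiplies each number of a shift by 0.2 m and each number of a turn by pi/2 rad. A row lasts 1/12 s, in which the tool goes at most 41.7 mm and 7.16 degrees, less where a joint would pass 70% of its speed; a pose out of reach is approached as far as the arm can. A call with a number of a shift or a turn outside -1 to 1 is refused whole. A call with a gripper value outside its range is refused whole. The fingers move at their own pace and stop on an object; "grip_force" is the grip in N (left out, the last holds). Time passes only in rows, so rows that repeat a pose let the fingers close. It gives the time, the measured TCP pose, the force, the opening and the grip force at its end, in the units of the state.
- get_obs(): the state, without advancing time (a new reading comes with each control period).
- viewer.grab_frame(name): name is "scene" or "top" or "wrist"; returns a dict with "pixels" (480x640x3 uint8, red, green, blue), "fovy" (degrees; the focal length in pixels is half the picture's height over the tangent of half this angle, whatever the lens; pixels are square), "cx", "cy" (the principal point, pixels), "world_to_cam" (4x4, takes a point from world to camera coordinates); the wrist camera has in their place "hand_eye" (4x4, takes a point from camera to tool coordinates, whose origin is the TCP and whose axes are the flange's). Camera axes: x right, y up, looking along -z (the intrinsics and any distortion apply to the point x, -y, -z); pixel columns grow to the right and rows downward; lengths in m; the calibration is good to about 2 mm. A picture is of the moment at which its call begins: read the wrist's pose just before it. There is no depth.
- r.hand_in(): hands the job in; it is judged then, once.
Trained networks look in a picture, given as the dict that the camera call returned (one of the last four; its "shot" number tells which), for a name from the list of things; names that differ only in an ending like _2 or _b are one class to them, and where a whole thing is asked for, a point or a joint stands for the part that bears it (a point fixed in the world has none). Each returns a list of dicts, best first, with "score" (0 to 1); they miss things now and then, are a little off and sometimes report something else, mostly with a low value. They report only what shows in the picture. A call takes as long as a camera call. They do not tell look-alikes from the thing itself.
- viewer.trace(picture, thing): "pixels" (480x640 bool, what is visible of it) and "rect" ([left, top, right, bottom] in pixels, round what is visible of it).
The state is a dict: "clock": time; "joints": joint angles; "qvel": joint speeds; "tau": joint torques, N m; "tcp_pos": TCP position; "orientation": TCP orientation; "contact_force": force on the tool from outside, world axes, zero at the start; "moment": the same for the moment, N m; "grip_width": finger opening in m; "gripper_force": force on a finger pad.
Only numpy, scipy, OpenCV 4.12 (cv2) and the standard library are available. Lean on these libraries where they do the work, as an engineer would, in place of code of your own. Each camera call takes 0.05 s, during which the arm holds its last target. There are 200 camera calls.

## Working session

There is one attempt and no reset: what is moved stays moved. The work goes in short steps, Python scripts to look and compute and a tool call to move; the robot and the scene stay as the last step left them, time stands still between calls to the robot, and variables do not carry over. Pictures are saved under pics/ and viewed, at most 14 in all, crops included, and the job is handed in when it is done.

Besides the shell and the picture viewer there is one more tool, called after "Emit:" as name(argument=value, ...) on one line, values as JSON. play_rows: Moves the arm, as the interface text tells. Shifts and turns lie within -1 to 1; 1 stands for 0.2 m of shift or pi/2 rad of turn. Its arguments: {"type":"object","properties":{"commands":{"type":"array","items":{"type":"array","items":{"type":"array","items":{"type":"number","minimum":-1,"maximum":1}}}},"grip_force":{"type":"number"}},"required":["commands"]}

```bash
mkdir -p pics
cat > h.py <<'E'
from bench import get_obs, viewer, r
import numpy as np, cv2
from scipy.spatial.transform import Rotation as R
def T_tool(o):
    T=np.eye(4);T[:3,:3]=R.from_rotvec(o['orientation']).as_matrix();T[:3,3]=o['tcp_pos'];return T
def grab(name,save=None):
    o=get_obs();f=viewer.grab_frame(name)
    f['c2w']=T_tool(o)@np.array(f['hand_eye']) if name=='wrist' else np.linalg.inv(np.array(f['world_to_cam']))
    if save: cv2.imwrite('pics/'+save,cv2.cvtColor(np.ascontiguousarray(f['pixels']),cv2.COLOR_RGB2BGR))
    return f
def foc(f): return 240/np.tan(np.radians(f['fovy'])/2)
def ray(f,u,v):
    k=foc(f);d=f['c2w'][:3,:3]@np.array([(u-f['cx'])/k,-(v-f['cy'])/k,-1.]);return f['c2w'][:3,3],d
def onz(f,u,v,z):
    c,d=ray(f,u,v);return c+d*(z-c[2])/d[2]
def proj(f,p):
    q=np.linalg.inv(f['c2w'])@np.append(p,1);k=foc(f);return np.array([f['cx']+k*q[0]/-q[2],f['cy']-k*q[1]/-q[2]])
def maskrect(m):
    c=cv2.minAreaRect(np.argwhere(m)[:,::-1].astype(np.float32));return c
E
python3 - <<'E'
from h import *
o=get_obs();print(o)
for n in('scene','top','wrist'):
    f=grab(n,n+'0.png');print(n,f.keys(),f['fovy'],f['cx'],f['cy'],f['c2w'].round(3).tolist(),f.get('dist'))
E
```

```text
{'clock': 0.0, 'joints': array([ 1.0799176 ,  0.47776356,  0.02232646,  1.55646709, -0.01152373,
        1.10929617, -0.08309034]), 'qvel': array([-5.71967751e-05,  2.19916849e-03, -1.39749107e-03,  1.45525794e-03,
       -2.39697063e-03, -1.19440933e-03,  1.45590731e-03]), 'tau': array([-7.13139470e-04, -5.96448326e+01,  1.60770692e+00, -2.81199718e+01,
        1.24880439e-02,  9.28998808e-03, -4.88301964e-06]), 'tcp_pos': array([ 0.25188817, -0.62559498,  0.23034335]), 'orientation': array([-3.08250184e+00, -5.97320215e-01,  7.02167330e-04]), 'contact_force': array([0.31206701, 0.51901621, 0.08964007]), 'moment': array([6.14480743e-05, 4.50445629e-02, 1.39769532e-02]), 'gripper_force': 0.0, 'grip_width': 0.08541708643148166}
scene dict_keys(['pixels', 'fovy', 'cx', 'cy', 'world_to_cam', 'shot', 'c2w']) 48.19580756553576 314.3011261895225 233.2303672133984 [[-0.865, -0.312, 0.393, 1.068], [0.501, -0.51, 0.699, 0.876], [-0.018, 0.802, 0.598, 0.855], [0.0, 0.0, 0.0, 1.0]] None
top dict_keys(['pixels', 'fovy', 'cx', 'cy', 'world_to_cam', 'shot', 'c2w']) 54.664900221817916 315.86360736788697 234.268534175077 [[0.002, 0.998, -0.067, 0.485], [-1.0, 0.001, -0.008, -0.023], [-0.008, 0.067, 0.998, 1.334], [0.0, 0.0, 0.0, 1.0]] None
wrist dict_keys(['pixels', 'fovy', 'cx', 'cy', 'hand_eye', 'shot', 'c2w']) 71.13047502627408 319.28375448503135 236.45093903431547 [[0.373, 0.884, 0.281, 0.324], [-0.928, 0.356, 0.112, -0.597], [-0.001, -0.302, 0.953, 0.374], [0.0, 0.0, 0.0, 1.0]] None
```

View pics/top0.png

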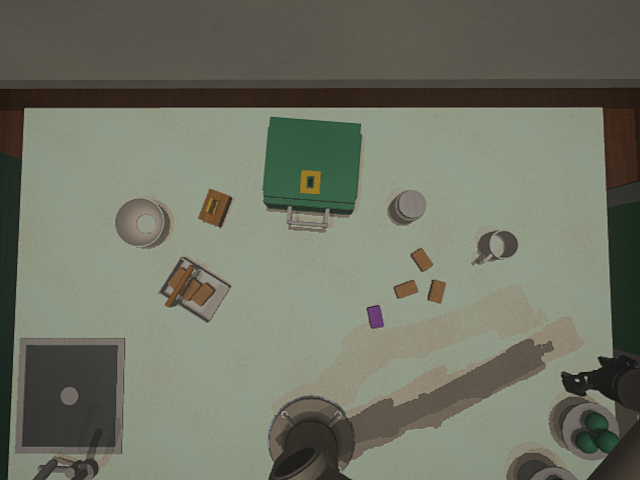

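View pics/scene0.png

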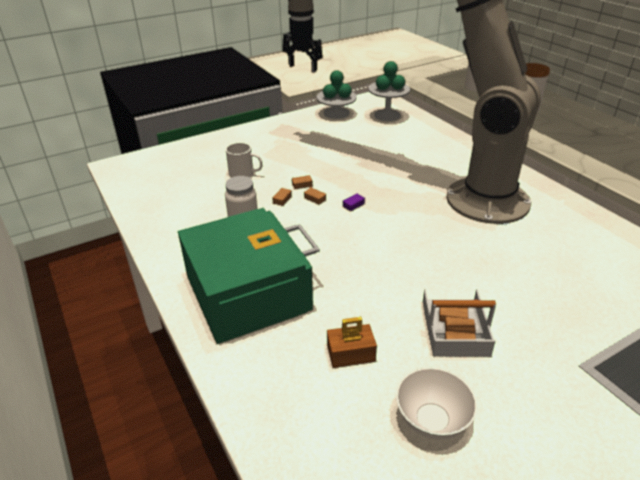

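Run:
```python
from h import *
f=grab('top');np.set_printoptions(precision=3,suppress=True)
Z=dict(key_bow=.084,block_slot=.05,cabinet=.14,keyhole=.14,drawer_handle=.113,scoop=.045,scoop_handle=.104,stray0=.024,jar=.13,mug=.09,bowl=.06)
for n,z in Z.items():
    for d in viewer.trace(f,n)[:6]:
        if d['score']<.2: continue
        m=d['pixels']
        if m.sum()<5: continue
        (c,s,a)=maskrect(m);b=cv2.boxPoints((c,s,a))
        print(n,round(d['score'],2),np.round(c),'area',m.sum(),'c',onz(f,*c,z)[:2],'corners',[onz(f,*q,z)[:2].round(3).tolist() for q in b])
```

```text
key_bow 0.7 [211. 206.] area 138 c [0.645 0.27 ] corners [[0.634, 0.29], [0.669, 0.274], [0.657, 0.249], [0.622, 0.266]]
block_slot 0.8 [214. 208.] area 686 c [0.646 0.269] corners [[0.616, 0.319], [0.702, 0.287], [0.676, 0.22], [0.59, 0.252]]
block_slot 0.39 [311. 173.] area 8833 c [0.744 0.001] corners [[0.607, 0.144], [0.907, 0.122], [0.884, -0.144], [0.585, -0.118]]
cabinet 0.98 [311. 173.] area 9067 c [ 0.726 -0.002] corners [[0.595, 0.133], [0.879, 0.114], [0.859, -0.137], [0.577, -0.115]]
keyhole 0.74 [311. 173.] area 8818 c [ 0.726 -0.001] corners [[0.597, 0.132], [0.876, 0.113], [0.856, -0.135], [0.578, -0.112]]
keyhole 0.5 [192. 292.] area 1907 c [0.417 0.303] corners [[0.401, 0.402], [0.513, 0.336], [0.434, 0.204], [0.323, 0.271]]
drawer_handle 0.6 [307. 212.] area 1284 c [0.625 0.01 ] corners [[0.598, 0.13], [0.668, 0.126], [0.653, -0.111], [0.583, -0.106]]
scoop 0.77 [192. 292.] area 2016 c [0.411 0.329] corners [[0.392, 0.437], [0.516, 0.363], [0.429, 0.22], [0.307, 0.294]]
scoop 0.63 [177. 277.] area 170 c [0.452 0.372] corners [[0.435, 0.402], [0.483, 0.362], [0.468, 
[... 450 characters left out ...]
.348] corners [[0.391, -0.317], [0.45, -0.335], [0.438, -0.378], [0.379, -0.36]]
stray0 0.6 [421. 260.] area 278 c [ 0.502 -0.31 ] corners [[0.517, -0.278], [0.538, -0.31], [0.488, -0.342], [0.467, -0.311]]
stray0 0.26 [307. 212.] area 1264 c [0.636 0.011] corners [[0.608, 0.142], [0.683, 0.137], [0.663, -0.12], [0.588, -0.114]]
jar 0.88 [407. 206.] area 932 c [ 0.64  -0.251] corners [[0.651, -0.19], [0.696, -0.279], [0.628, -0.312], [0.583, -0.223]]
mug 0.63 [497. 246.] area 1110 c [ 0.539 -0.498] corners [[0.569, -0.433], [0.589, -0.551], [0.508, -0.562], [0.488, -0.445]]
bowl 0.56 [138. 222.] area 1961 c [0.603 0.477] corners [[0.671, 0.547], [0.671, 0.41], [0.535, 0.407], [0.535, 0.542]]
```

Emit:
play_rows(commands=[[[-1, 0.875, -0.857, -0.2, 0], [-1, 0.875, -0.857, -0.2, 0], [-1, 0.875, -0.857, -0.2, 0], [-1, 0.875, -0.857, -0.2, 0], [-1, 0.875, -0.857, -0.2, 0], [-1, 0.875, -0.857, -0.2, 0], [-1, 0.875, -0.857, -0.2, 0]]])

```text
clock: 1.33
tcp_pos: [0.3556, -0.3945, 0.273]
orientation: [-3.08, -0.614, -0.006]
contact_force: [-0.1, 0.4, -0.4]
grip_width: 0.0854
gripper_force: 0.0
```

Emit:
play_rows(commands=[[[-1, 0.875, -0.857, 0, 0], [-1, 0.875, -0.857, 0, 0], [-1, 0.875, -0.857, 0, 0], [-1, 0.875, -0.857, 0, 0], [-1, 0.875, -0.857, 0, 0], [-1, 0.875, -0.857, 0, 0], [-1, 0.875, -0.857, 0, 0]]])

```text
clock: 1.92
tcp_pos: [0.452, -0.1698, 0.2719]
orientation: [-3.079, -0.614, -0.005]
contact_force: [-0.1, -0.1, 0.1]
grip_width: 0.0857
gripper_force: 0.0
```

Emit:
play_rows(commands=[[[-1, 0.875, -0.857, 0, 0], [-1, 0.875, -0.857, 0, 0], [-1, 0.875, -0.857, 0, 0], [-1, 0.875, -0.857, 0, 0], [-1, 0.875, -0.857, 0, 0], [-1, 0.875, -0.857, 0, 0], [-1, 0.875, -0.857, 0, 0]]])

```text
clock: 2.5
tcp_pos: [0.5489, 0.0554, 0.2717]
orientation: [-3.077, -0.612, -0.005]
contact_force: [1.4, 1.3, 0.6]
grip_width: 0.0852
gripper_force: 0.0
```

Emit:
play_rows(commands=[[[-1, 0.875, -0.857, 0, 0], [-1, 0.875, -0.857, 0, 0], [-1, 0.875, -0.857, 0, 0], [-1, 0.875, -0.857, 0, 0], [-1, 0.875, -0.857, 0, 0], [-1, 0.875, -0.857, 0, 0], [-1, 0.875, -0.857, 0, 0]]])

```text
clock: 3.08
tcp_pos: [0.6452, 0.2796, 0.2702]
orientation: [-3.076, -0.609, 0.0]
contact_force: [-1.8, -0.4, -0.1]
grip_width: 0.0856
gripper_force: 0.0
```

Emit:
play_rows(commands=[[[-1, 0, 0, 0, -0.75], [-1, 0, 0, 0, -0.75], [-1, 0, 0, 0, -0.75], [-1, 0, 0, 0, -0.75], [-1, 0, 0, 0, -0.75], [-1, 0, 0, 0, -0.75], [-1, 0, 0, 0, -0.75], [-1, 0, 0, 0, -0.75], [-1, 0, 0, 0, -0.75], [-1, 0, 0, 0, -0.75], [-1, 0, 0, 0, -0.75]]])

```text
clock: 4.0
tcp_pos: [0.6459, 0.27, 0.2709]
orientation: [-2.231, -2.212, 0.001]
contact_force: [-0.1, 0.6, -0.3]
grip_width: 0.0854
gripper_force: 0.0
```

Emit:
play_rows(commands=[[[-1, 0, 0, 0, -0.75], [-1, 0, 0, 0, -0.75], [-1, 0, 0, 0, -0.75], [-1, 0, 0, 0, -0.75], [-1, 0, 0, 0, -0.75], [-1, 0, 0, 0, -0.75], [-1, 0, 0, 0, -0.75], [-1, 0, 0, 0, -0.75], [-1, 0, 0, 0, -0.75], [-1, 0, 0, 0, -0.75], [-1, 0, 0, 0, -0.75]]])

```text
clock: 4.92
tcp_pos: [0.6457, 0.2704, 0.2709]
orientation: [-0.629, -3.077, 0.001]
contact_force: [0.5, -0.7, 0.4]
grip_width: 0.0853
gripper_force: 0.0
```

```bash
cat >> h.py <<'E'
def yaw(o): 
    x=R.from_rotvec(o['orientation']).as_matrix()[:,0];return np.degrees(np.arctan2(x[1],x[0]))
def go(p,y=None):
    "shift and turn, in move units, from the present pose to TCP p, tool-x yaw y (deg)"
    o=get_obs();s=R.from_rotvec(o['orientation']).as_matrix().T@(np.array(p)-o['tcp_pos'])/.2
    t=0 if y is None else -((y-yaw(o)+180)%360-180)/90
    print('go',np.round(s,3),'turn',round(t,3),'from',o['tcp_pos'].round(4),round(yaw(o),1))
E
python3 - <<'E'
from h import *
o=get_obs();print(o['clock'],o['tcp_pos'],yaw(o),o['joints'].round(2),o['contact_force'])
f=grab('wrist','w1.png')
for n in('key_bow','key','block_slot'):
    for d in viewer.trace(f,n)[:2]: print(n,d['score'],d['rect'],maskrect(d['pixels']))
E
```

```text
4.9167 [0.64573974 0.27044176 0.27088091] 156.89451971811454 [ 0.09  0.66 -0.94  1.39  0.53  1.35  0.31] [ 0.46068437 -0.74203888  0.35982354]
key_bow 0.83 [315.0, 190.7, 333.4, 240.9] ((323.0, 213.0), (46.0, 20.0), 90.0)
key_bow 0.17 [0.0, 246.1, 281.6, 479.2] ((137.43215942382812, 365.40826416015625), (229.64573669433594, 282.6732177734375), 85.98582458496094)
key 0.85 [313.4, 191.0, 334.1, 236.2] ((322.5, 212.5), (45.0, 19.0), 90.0)
block_slot 0.83 [291.7, 157.1, 352.8, 246.1] ((322.22796630859375, 201.8916015625), (83.921142578125, 55.41768264770508), 88.53119659423828)
block_slot 0.19 [1.2, 245.8, 280.8, 476.7] ((136.4921112060547, 365.5757751464844), (229.4610595703125, 280.8368835449219), 85.95042419433594)
```

View pics/w1.png

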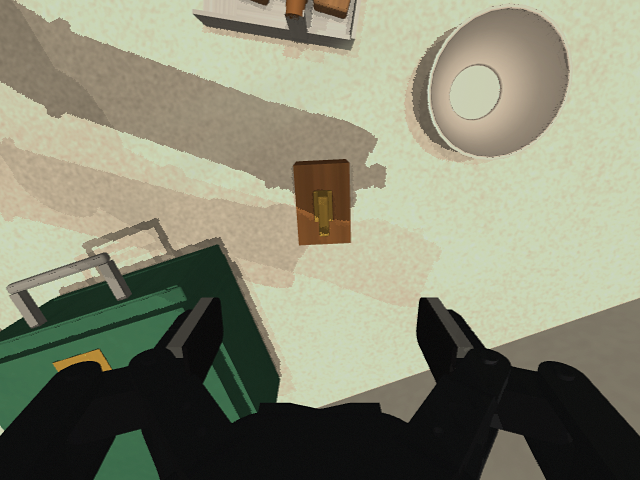

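Run:
```python
from h import *
f=grab('wrist');np.set_printoptions(precision=4,suppress=True)
print(f['hand_eye'])
for z in(.05,.084,.1): print(z,onz(f,323,213,z),onz(f,323,195,z),onz(f,323,237,z))
# block top face left/right edges
for u0,v0,u1,v1 in((294,165,300,244),(350,162,351,242)):
    a,b=onz(f,u0,v0,.05),onz(f,u1,v1,.05);d=a-b;print(a,b,np.degrees(np.arctan2(d[1],d[0])))
a=onz(f,325,180,.1);b=onz(f,325,236,.1)
print(get_obs()['tcp_pos'])
im=cv2.imread('pics/w1.png')[140:260,270:380];cv2.imwrite('pics/w1c.png',cv2.resize(im,None,fx=5,fy=5,interpolation=cv2.INTER_CUBIC))
```

```text
[[-0.0002  0.9534  0.3018  0.0773]
 [ 1.      0.0001  0.0004  0.    ]
 [ 0.0004  0.3018 -0.9534 -0.1437]
 [ 0.      0.      0.      1.    ]]
0.05 [0.657  0.2704 0.05  ] [0.6383 0.2784 0.05  ] [0.6829 0.2594 0.05  ]
0.084 [0.6493 0.2733 0.084 ] [0.6324 0.2805 0.084 ] [0.6728 0.2634 0.084 ]
0.1 [0.6457 0.2747 0.1   ] [0.6296 0.2815 0.1   ] [0.668  0.2652 0.1   ]
[0.5963 0.2625 0.05  ] [0.6802 0.2319 0.05  ] 159.89614669010254
[0.617  0.3187 0.05  ] [0.701  0.2866 0.05  ] 159.08689191455963
[0.6455 0.2711 0.2713]
```

View pics/w1c.png

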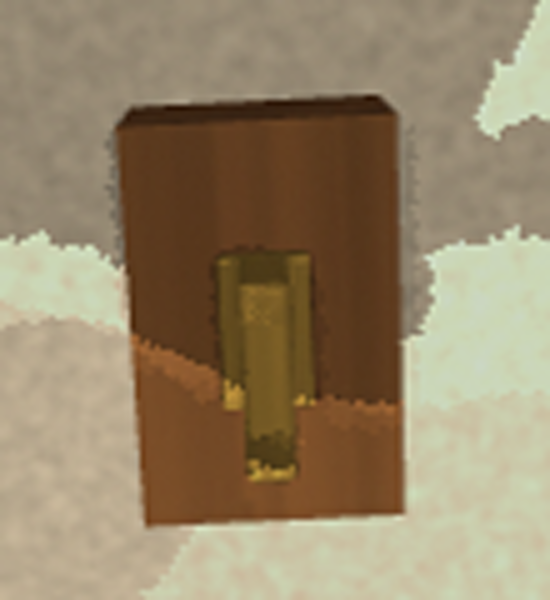

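Run:
```python
from h import *
go([.649,.274,.067],159.5)
```

```text
go [-0.01   0.02   1.022] turn -0.03 from [0.6455 0.2711 0.2713] 156.8
```

Emit:
play_rows(commands=[[[-1, -0.01, 0.02, 0.2, -0.03], [-1, -0.01, 0.02, 0.4, -0.03], [-1, -0.01, 0.02, 0.6, -0.03], [-1, -0.01, 0.02, 0.75, -0.03], [-1, -0.01, 0.02, 0.87, -0.03], [-1, -0.01, 0.02, 0.95, -0.03], [-1, -0.01, 0.02, 1.0, -0.03], [-1, -0.01, 0.02, 1.0, -0.03], [-1, -0.01, 0.02, 1.0, -0.03]]], grip_force=60)

```text
clock: 5.92
tcp_pos: [0.6493, 0.2747, 0.0722]
orientation: [0.556, 3.091, 0.001]
contact_force: [0.3, -0.7, 0.5]
grip_width: 0.0852
gripper_force: 0.0
```

Emit:
play_rows(commands=[[[1, 0, 0, 0, 0], [1, 0, 0, 0, 0], [1, 0, 0, 0, 0], [1, 0, 0, 0, 0], [1, 0, 0, 0, 0], [1, 0, 0, 0, 0], [1, 0, 0, 0, 0], [1, 0, 0, 0, 0], [1, 0, 0, 0, 0], [1, 0, 0, 0, 0], [1, 0, 0, 0, 0], [1, 0, 0, 0, 0]]])

```text
clock: 6.92
tcp_pos: [0.6489, 0.2741, 0.0715]
orientation: [0.556, 3.092, -0.0]
contact_force: [-0.5, -1.0, 3.0]
grip_width: 0.0087
gripper_force: 61.0
```

Run:
```python
from h import *
o=get_obs();print(o['clock'],o['tcp_pos'],yaw(o),o['grip_width'],o['gripper_force'],o['contact_force'])
```

```text
6.9167 [0.64892067 0.27410428 0.07148684] 159.62501503564746 0.008730565408038349 60.98648428916931 [-0.45911841 -0.96736395  3.02674519]
```

Emit:
play_rows(commands=[[[1, 0, 0, -0.1, 0], [1, 0, 0, -0.2, 0], [1, 0, 0, -0.35, 0], [1, 0, 0, -0.5, 0], [1, 0, 0, -0.65, 0], [1, 0, 0, -0.8, 0], [1, 0, 0, -0.9, 0], [1, 0, 0, -0.9, 0]]])

```text
clock: 7.58
tcp_pos: [0.6502, 0.2761, 0.2566]
orientation: [0.554, 3.087, 0.008]
contact_force: [0.4, 0.9, -1.2]
grip_width: 0.0097
gripper_force: 60.5
```

Run:
```python
from h import *
f=grab('top','top1.png')
k=onz(f,310.5,182,.14);print(k, get_obs()['grip_width'])
im=cv2.imread('pics/top0.png')[100:240,250:370];cv2.imwrite('pics/cab.png',cv2.resize(im,None,fx=4,fy=4,interpolation=cv2.INTER_CUBIC))
go([k[0]+.03,k[1],.25],176)
```

```text
[ 7.01626205e-01 -2.02588284e-05  1.40000000e-01] 0.009263547217649283
go [-0.864 -1.148  0.017] turn -0.182 from [0.6495 0.2753 0.2538] 159.6
```

View pics/cab.png

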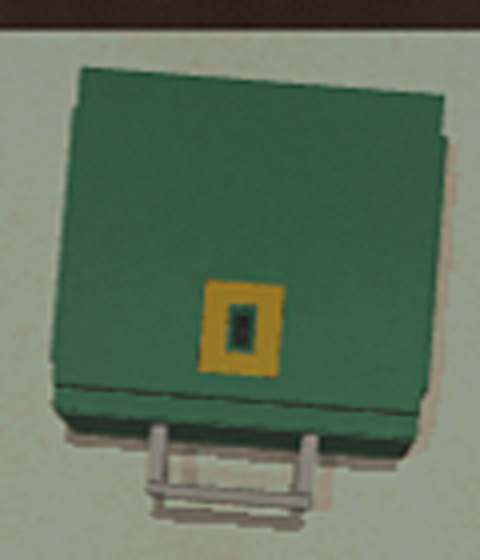

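Emit:
play_rows(commands=[[[1, -0.432, -0.574, 0.01, 0], [1, -0.432, -0.574, 0.01, 0], [1, -0.432, -0.574, 0.01, 0], [1, -0.432, -0.574, 0.01, 0], [1, -0.6, -0.8, 0.01, 0], [1, -0.864, -0.98, 0.01, 0], [1, -0.864, -0.98, 0.01, 0], [1, -0.864, -0.98, 0.01, 0]]])

```text
clock: 8.3
tcp_pos: [0.7457, 0.0182, 0.2455]
orientation: [-0.576, -3.088, 0.01]
contact_force: [0.4, -2.7, -1.3]
grip_width: 0.0091
gripper_force: 60.4
```

Emit:
play_rows(commands=[[[1, 0, -0.17, 0, -0.06], [1, 0, -0.17, 0, -0.12], [1, 0, -0.17, 0, -0.18], [1, 0, -0.17, 0, -0.18], [1, 0, -0.17, 0, -0.18], [1, 0, -0.17, 0, -0.18]]])

```text
clock: 8.8
tcp_pos: [0.7304, -0.001, 0.2483]
orientation: [-0.117, -3.138, -0.0]
contact_force: [1.2, 0.6, -0.5]
grip_width: 0.0092
gripper_force: 60.4
```

Run:
```python
from h import *
o=get_obs();print(o['clock'],o['tcp_pos'],yaw(o),o['grip_width'],o['joints'].round(2))
f=grab('wrist','w2.png')
```

```text
8.8 [ 0.73036786 -0.00095819  0.24834011] 175.73509153519214 0.00917514778380858 [ 0.47  0.74 -0.97  1.33  0.6   1.37  1.01]
```

View pics/w2.png

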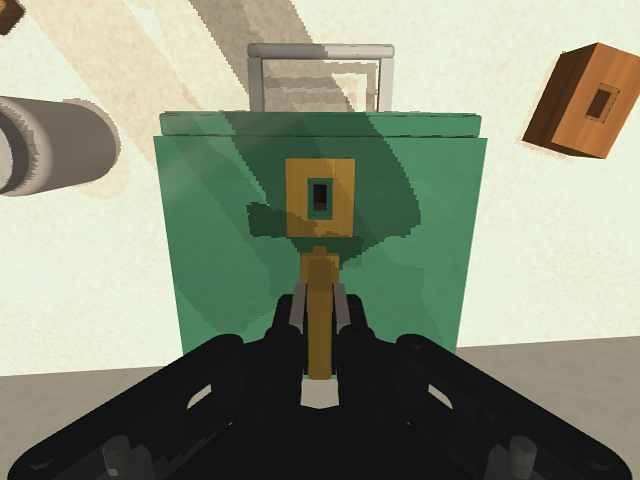

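Run:
```python
from h import *
f=grab('wrist');np.set_printoptions(precision=4,suppress=True)
print('hole',onz(f,319.5,198,.14),'platecen',np.mean([onz(f,*p,.14) for p in((285,157),(355,157),(352,237),(287,237))],0))
a,b=onz(f,155,137,.14),onz(f,487,138,.14);d=b-a;print('front edge',a,b,np.degrees(np.arctan2(d[1],d[0]))-90, np.linalg.norm(d))
a,b=onz(f,250,50,.113),onz(f,393,50,.113);print('handle',a,b)
k=onz(f,319.5,198,.14);go([k[0],k[1],.205],175.6)
```

```text
hole [0.7023 0.0013 0.14  ] platecen [0.7027 0.0015 0.14  ]
front edge [ 0.6491 -0.1137  0.14  ] [0.6676 0.125  0.14  ] -4.415219709504115 0.23944992047837127
handle [ 0.5928 -0.0423  0.113 ] [0.6007 0.0636 0.113 ]
go [0.142 0.001 0.22 ] turn 0.002 from [ 0.7306 -0.001   0.2489] 175.8
```

Emit:
play_rows(commands=[[[1, 0.07, 0, 0, 0.002], [1, 0.141, 0.001, 0, 0.002], [1, 0.141, 0.001, 0.1, 0.002], [1, 0.141, 0.001, 0.2, 0.002], [1, 0.141, 0.001, 0.25, 0.002], [1, 0.141, 0.001, 0.29, 0.002], [1, 0.141, 0.001, 0.33, 0.002], [1, 0.141, 0.001, 0.35, 0.002], [1, 0.141, 0.001, 0.37, 0.002], [1, 0.141, 0.001, 0.37, 0.002]]])

```text
clock: 9.73
tcp_pos: [0.7026, 0.0007, 0.1749]
orientation: [-0.119, -3.139, -0.0]
contact_force: [-0.1, 0.6, -0.4]
grip_width: 0.0089
gripper_force: 60.4
```

No force, 20 mm in. Press on to the seat.

Emit:
play_rows(commands=[[[1, 0, 0, 0.02, 0], [1, 0, 0, 0.04, 0], [1, 0, 0, 0.055, 0], [1, 0, 0, 0.065, 0], [1, 0, 0, 0.075, 0], [1, 0, 0, 0.075, 0], [1, 0, 0, 0.075, 0]]])

```text
clock: 10.32
tcp_pos: [0.7027, 0.0006, 0.1615]
orientation: [0.12, 3.139, -0.001]
contact_force: [-3.1, -1.4, 5.4]
grip_width: 0.0093
gripper_force: 61.3
```

Emit:
play_rows(commands=[[[1, 0, 0, 0, 0.075], [1, 0, 0, 0, 0.15], [1, 0, 0, 0, 0.225], [1, 0, 0, 0, 0.3], [1, 0, 0, 0, 0.375], [1, 0, 0, 0, 0.45], [1, 0, 0, 0, 0.525], [1, 0, 0, 0, 0.6], [1, 0, 0, 0, 0.675], [1, 0, 0, 0, 0.75], [1, 0, 0, 0, 0.82], [1, 0, 0, 0, 0.88]]])

```text
clock: 11.32
tcp_pos: [0.7029, 0.0005, 0.1615]
orientation: [2.098, 2.336, 0.0]
contact_force: [-1.9, -0.2, 4.2]
grip_width: 0.0092
gripper_force: 61.2
```

Emit:
play_rows(commands=[[[1, 0, 0, 0, 0.02], [1, 0, 0, 0, 0.02], [1, 0, 0, 0, 0.02]]])

```text
clock: 11.57
tcp_pos: [0.7029, 0.0005, 0.1615]
orientation: [2.127, 2.31, 0.0]
contact_force: [-1.7, -1.0, 5.7]
grip_width: 0.0091
gripper_force: 61.5
```

Run:
```python
from h import *
o=get_obs();print(o['clock'],o['tcp_pos'],yaw(o),o['grip_width'],o['joints'].round(2),o['contact_force'],o['moment'])
```

```text
11.5667 [7.02925394e-01 4.56645550e-04 1.61469307e-01] 94.71678329090268 0.009130624144661587 [ 0.33  0.67 -0.65  1.51  0.43  1.11 -0.33] [-1.74168517 -1.02055987  5.70666918] [-0.31640493  0.56964521  0.16004553]
```

Emit:
play_rows(commands=[[[0, 0, 0, 0, 0], [0, 0, 0, 0, 0], [0, 0, 0, 0, 0], [0, 0, 0, 0, 0], [0, 0, 0, 0, 0], [0, 0, 0, -0.15, 0], [0, 0, 0, -0.3, 0], [0, 0, 0, -0.5, 0], [0, 0.093, -0.52, -0.5, 0], [0, 0.093, -0.52, -0.5, 0], [0, 0.093, -0.52, -0.5, 0], [0, 0.093, -0.52, -0.5, 0]]])

```text
clock: 12.57
tcp_pos: [0.5932, 0.0118, 0.2608]
orientation: [-2.126, -2.313, 0.004]
contact_force: [0.0, -0.1, -0.8]
grip_width: 0.0429
gripper_force: 0.0
```

Emit:
play_rows(commands=[[[0, 0, 0, 0, 0.05], [0, 0, 0, 0, 0.1], [0, 0, 0, 0, 0.1], [0, 0, 0, 0, 0.1]]])

```text
clock: 12.9
tcp_pos: [0.5978, 0.0108, 0.2603]
orientation: [2.301, 2.138, 0.0]
contact_force: [-0.1, 0.3, -0.1]
grip_width: 0.0425
gripper_force: 0.0
```

Run:
```python
from h import *
o=get_obs();print(o['clock'],o['tcp_pos'],yaw(o),o['grip_width'],o['joints'].round(2),o['contact_force'])
f=grab('wrist','w3.png')
go([.5975,.0105,.089],85.6)
```

```text
12.9 [0.59777297 0.01078135 0.26033547] 85.78349539023476 0.042452419744645815 [ 0.41  0.41 -0.7   1.68  0.28  1.16 -0.44] [-0.07034814  0.34470045 -0.1034687 ]
go [-0.002 -0.001  0.856] turn 0.002 from [0.5978 0.0108 0.2602] 85.8
```

View pics/w3.png

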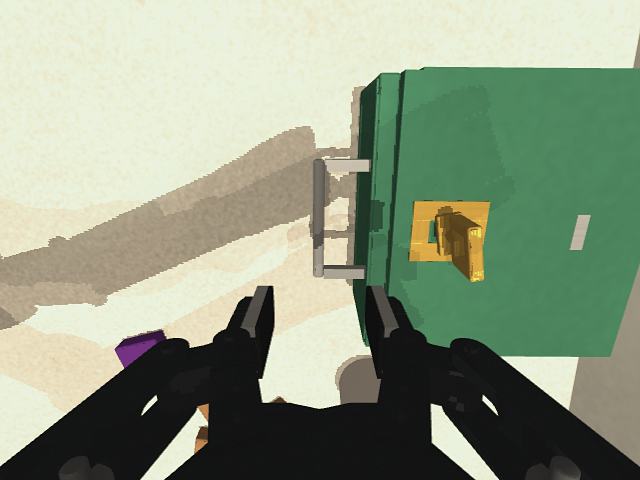

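Emit:
play_rows(commands=[[[0, 0, 0, 0.15, 0.002], [0, 0, 0, 0.3, 0.002], [0, 0, 0, 0.45, 0.002], [0, 0, 0, 0.6, 0.002], [0, 0, 0, 0.7, 0.002], [0, 0, 0, 0.8, 0.002], [0, 0, 0, 0.855, 0.002], [0, 0, 0, 0.855, 0.002], [0, 0, 0, 0.855, 0.002]]])

```text
clock: 13.7
tcp_pos: [0.5976, 0.0109, 0.0893]
orientation: [-2.306, -2.133, 0.0]
contact_force: [-0.2, -0.0, 0.7]
grip_width: 0.0427
gripper_force: 0.0
```

Emit:
play_rows(commands=[[[1, 0, 0, 0, 0], [1, 0, 0, 0, 0], [1, 0, 0, 0, 0], [1, 0, 0, 0, 0], [1, 0, 0, 0, 0], [1, 0, 0, 0, 0], [1, 0, 0, 0, 0], [1, 0, 0, 0, 0]]])

```text
clock: 14.37
tcp_pos: [0.597, 0.011, 0.0907]
orientation: [2.307, 2.132, -0.001]
contact_force: [-5.5, -0.9, 7.1]
grip_width: 0.0087
gripper_force: 59.2
```

Emit:
play_rows(commands=[[[1, 0, -0.05, 0, 0], [1, 0, -0.1, 0, 0], [1, 0, -0.18, 0, 0], [1, 0, -0.27, 0, 0], [1, 0, -0.36, 0, 0], [1, 0, -0.45, 0, 0], [1, 0, -0.54, 0, 0], [1, 0, -0.62, 0, 0], [1, 0, -0.69, 0, 0], [1, 0, -0.73, 0, 0], [1, 0, -0.75, 0, 0], [1, 0, -0.75, 0, 0]]])

```text
clock: 15.37
tcp_pos: [0.4476, 0.023, 0.0906]
orientation: [2.305, 2.131, 0.002]
contact_force: [-1.1, 1.6, 10.2]
grip_width: 0.0085
gripper_force: 61.6
```

Run:
```python
from h import *
o=get_obs();print(o['clock'],o['tcp_pos'],yaw(o),o['grip_width'],o['joints'].round(2),o['contact_force'])
```

```text
15.3667 [0.44764141 0.02299346 0.09063422] 85.50450919763668 0.008472771419871876 [ 0.39  0.4  -0.68  2.17  0.39  0.7  -0.64] [-1.06203053  1.62379064 10.24979034]
```

Emit:
play_rows(commands=[[[0, 0, 0, 0, 0], [0, 0, 0, 0, 0], [0, 0, 0, 0, 0], [0, 0, 0, 0, 0], [0, 0, 0, -0.2, 0], [0, 0, 0, -0.4, 0], [0, 0, 0, -0.6, 0], [0, 0, 0, -0.8, 0], [-1, 0, 0, -0.95, 0], [-1, 0, 0, -0.95, 0], [-1, 0, 0, -0.95, 0]]])

```text
clock: 16.28
tcp_pos: [0.4488, 0.0226, 0.2808]
orientation: [2.306, 2.129, 0.003]
contact_force: [-0.0, -0.5, -0.9]
grip_width: 0.0772
gripper_force: 0.0
```

Run:
```python
from h import *
f=grab('top','top2.png')
for p in((168,304),(191,267),(180,285)): print(onz(f,*p,.1))
for n in('stray0',):
    for d in viewer.trace(f,n)[:6]:
        c,s,a=maskrect(d['pixels']);print(n,round(d['score'],2),np.round(c),onz(f,*c,.024)[:2])
k=onz(f,180,285,.1);go([k[0],k[1],.28],149)
```

```text
[0.38292718 0.3766673  0.1       ]
[0.48062047 0.31769335 0.1       ]
[0.43297367 0.34595413 0.1       ]
stray0 0.87 [436. 291.] [ 0.41424208 -0.34909541]
stray0 0.69 [375. 317.] [ 0.34240557 -0.17789802]
stray0 0.62 [405. 289.] [ 0.41920279 -0.26364007]
go [ 1.608 -0.199 -0.009] turn -0.706 from [0.4472 0.0223 0.2783] 85.5
```

View pics/top2.png

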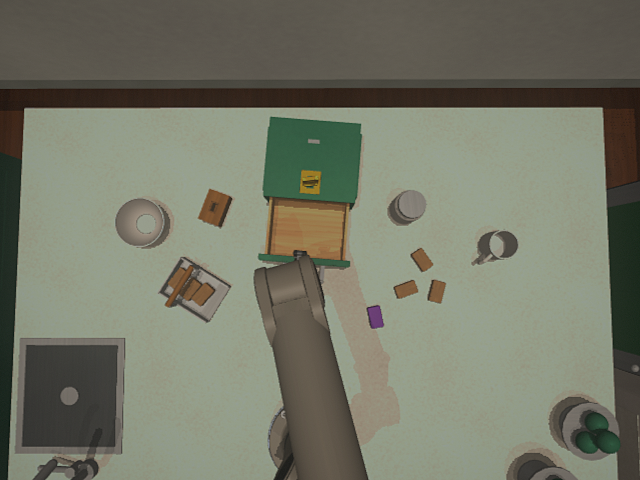

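Emit:
play_rows(commands=[[[-1, 0.2, -0.025, 0, 0], [-1, 0.4, -0.05, 0, 0], [-1, 0.6, -0.075, 0, 0], [-1, 0.8, -0.1, 0, 0], [-1, 0.95, -0.12, 0, 0], [-1, 0.95, -0.12, 0, 0], [-1, 0.95, -0.12, 0, 0]]])

```text
clock: 16.97
tcp_pos: [0.4375, 0.2154, 0.2776]
orientation: [-2.3, -2.136, 0.004]
contact_force: [0.2, -0.0, -0.7]
grip_width: 0.0855
gripper_force: 0.0
```

Emit:
play_rows(commands=[[[-1, 0.2, -0.025, 0, 0], [-1, 0.4, -0.05, 0, 0], [-1, 0.65, -0.08, 0, 0], [-1, 0.65, -0.08, 0, 0], [-1, 0.65, -0.08, 0, 0]]])

```text
clock: 17.38
tcp_pos: [0.4321, 0.3465, 0.278]
orientation: [-2.302, -2.135, 0.003]
contact_force: [0.9, -0.5, -0.9]
grip_width: 0.0856
gripper_force: 0.0
```

Emit:
play_rows(commands=[[[-1, 0, 0, 0, -0.7], [-1, 0, 0, 0, -0.7], [-1, 0, 0, 0, -0.7], [-1, 0, 0, 0, -0.7], [-1, 0, 0, 0, -0.7], [-1, 0, 0, 0, -0.7], [-1, 0, 0, 0, -0.7], [-1, 0, 0, 0, -0.7], [-1, 0, 0, 0, -0.7], [-1, 0, 0, 0, -0.7], [-1, 0, 0, 0, -0.7]]])

```text
clock: 18.3
tcp_pos: [0.4341, 0.3423, 0.2782]
orientation: [-0.862, -3.021, 0.004]
contact_force: [-0.4, -0.8, 0.3]
grip_width: 0.0856
gripper_force: 0.0
```

Run:
```python
from h import *
o=get_obs();print(o['clock'],o['tcp_pos'],yaw(o),o['joints'].round(2))
f=grab('wrist','w4.png')
```

```text
18.3 [0.43411236 0.34229535 0.2782322 ] 148.14723989356355 [ 0.11  0.47 -1.17  1.74  0.45  1.25 -0.17]
```

View pics/w4.png

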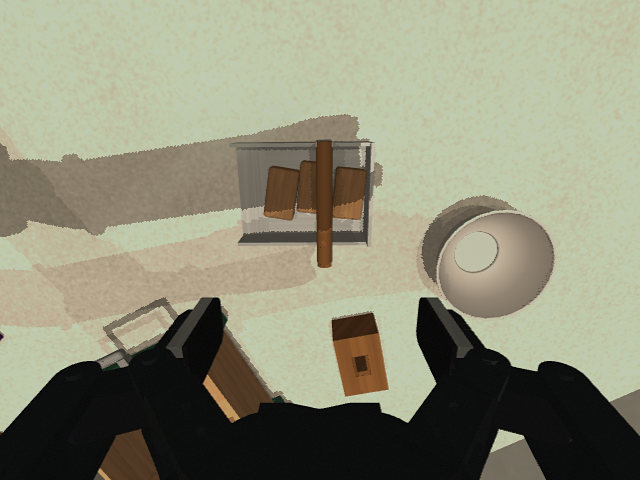

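Run:
```python
from h import *
f=grab('wrist')
a,b=onz(f,324,141,.1),onz(f,325,266,.1);c=(a+b)/2;d=a-b;y=np.degrees(np.arctan2(d[1],d[0]));print(a,b,c,y,np.linalg.norm(d))
go([c[0],c[1],.079],y)
for p in((239,240),(368,244),(371,143),(235,143)): print(onz(f,*p,.043))
```

```text
[0.37848213 0.38190281 0.1       ] [0.48513349 0.31749725 0.1       ] [0.43180781 0.34970003 0.1       ] 148.8726953161474 0.1245896794100949
go [0.026 0.023 0.999] turn -0.007 from [0.4338 0.3433 0.2788] 148.2
[0.42344987 0.23626658 0.043     ]
[0.50868639 0.36417547 0.043     ]
[0.40904885 0.42391372 0.043     ]
[0.33090476 0.29808847 0.043     ]
```

Emit:
play_rows(commands=[[[-1, 0.026, 0.023, 0.2, -0.007], [-1, 0.026, 0.023, 0.4, -0.007], [-1, 0.026, 0.023, 0.6, -0.007], [-1, 0.026, 0.023, 0.75, -0.007], [-1, 0.026, 0.023, 0.87, -0.007], [-1, 0.026, 0.023, 0.95, -0.007], [-1, 0.026, 0.023, 1.0, -0.007], [-1, 0.026, 0.023, 1.0, -0.007], [-1, 0.026, 0.023, 1.0, -0.007]]], grip_force=90)

```text
clock: 19.15
tcp_pos: [0.4316, 0.3519, 0.08]
orientation: [0.837, 3.027, 0.001]
contact_force: [-0.7, -0.8, 0.0]
grip_width: 0.0852
gripper_force: 0.0
```

Emit:
play_rows(commands=[[[1, 0, 0, 0, 0], [1, 0, 0, 0, 0], [1, 0, 0, 0, 0], [1, 0, 0, 0, 0], [1, 0, 0, 0, 0], [1, 0, 0, 0, 0], [1, 0, 0, 0, 0], [1, 0, 0, 0, 0], [1, 0, 0, 0, 0], [1, 0, 0, 0, 0], [1, 0, 0, 0, 0], [1, 0, 0, 0, 0]]])

```text
clock: 20.15
tcp_pos: [0.4313, 0.3511, 0.0797]
orientation: [0.837, 3.027, -0.001]
contact_force: [-1.8, -3.2, 6.2]
grip_width: 0.0133
gripper_force: 87.7
```

Emit:
play_rows(commands=[[[1, 0, 0, -0.03, 0], [1, 0, 0, -0.07, 0], [1, 0, 0, -0.12, 0], [1, 0, 0, -0.2, 0], [1, 0, 0, -0.3, 0], [1, 0, 0, -0.4, 0], [1, 0, 0, -0.5, 0], [1, 0, 0, -0.6, 0], [1, 0, 0, -0.7, 0], [1, 0, 0, -0.78, 0], [1, 0, 0, -0.82, 0], [1, 0, 0, -0.82, 0]]])

```text
clock: 21.15
tcp_pos: [0.4317, 0.3525, 0.246]
orientation: [0.836, 3.026, 0.005]
contact_force: [-0.1, 1.1, -5.0]
grip_width: 0.0133
gripper_force: 88.1
```

Run:
```python
from h import *
o=get_obs();print(o['clock'],o['tcp_pos'],yaw(o),o['grip_width'],o['contact_force'],o['moment'])
f=grab('wrist','w5.png');g=grab('scene','s5.png')
a=cv2.imread('pics/w5.png')[100:420,150:500];b=cv2.imread('pics/s5.png')[200:400,340:560]
cv2.imwrite('pics/c5.png',np.hstack([a,cv2.resize(b,(352,320))]))
```

```text
21.15 [0.43170338 0.35245134 0.24595513] 149.11276231196464 0.013327576134026891 [-0.09811498  1.07022534 -5.02936241] [ 0.06330856 -0.04462058  0.03482347]
```

View pics/c5.png

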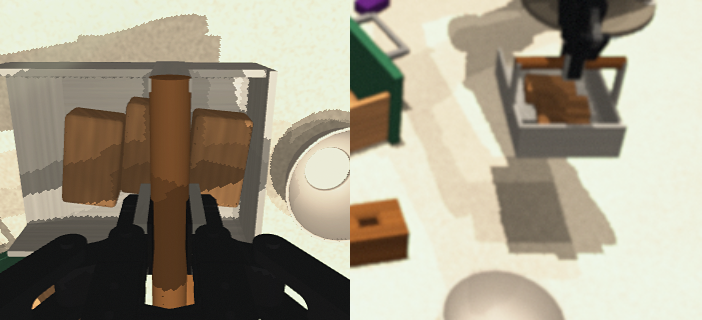

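Emit:
play_rows(commands=[[[1, -0.03, -0.02, 0, 0], [1, -0.09, -0.06, 0, 0], [1, -0.17, -0.116, 0, 0], [1, -0.26, -0.178, 0, 0], [1, -0.35, -0.24, 0, 0], [1, -0.44, -0.301, 0, 0], [1, -0.53, -0.363, 0, 0], [1, -0.62, -0.424, 0, 0], [1, -0.71, -0.486, 0, 0], [1, -0.8, -0.547, 0, 0], [1, -0.89, -0.609, 0, 0], [1, -0.98, -0.67, 0, 0]]])

```text
clock: 22.25
tcp_pos: [0.5304, 0.1336, 0.242]
orientation: [-0.837, -3.026, 0.002]
contact_force: [1.0, 0.2, -5.1]
grip_width: 0.0134
gripper_force: 88.1
```

Emit:
play_rows(commands=[[[1, -0.09, -0.062, 0, 0], [1, -0.18, -0.124, 0, 0], [1, -0.27, -0.185, 0, 0], [1, -0.36, -0.246, 0, 0], [1, -0.43, -0.294, 0, 0], [1, -0.48, -0.328, 0, 0], [1, -0.505, -0.346, 0, 0], [1, -0.505, -0.346, 0, 0]]])

```text
clock: 22.92
tcp_pos: [0.5819, 0.0228, 0.2424]
orientation: [-0.84, -3.026, 0.001]
contact_force: [-0.8, 0.2, -6.0]
grip_width: 0.0132
gripper_force: 88.1
```

Emit:
play_rows(commands=[[[1, 0, 0, 0, -0.04], [1, 0, 0, 0, -0.1], [1, 0, 0, 0, -0.16], [1, 0, 0, 0, -0.22], [1, 0, 0, 0, -0.27], [1, 0, 0, 0, -0.294], [1, 0, 0, 0, -0.294], [1, 0, 0, 0, -0.294]]])

```text
clock: 23.58
tcp_pos: [0.5813, 0.0258, 0.2432]
orientation: [-0.121, -3.139, -0.001]
contact_force: [-0.1, 0.9, -5.2]
grip_width: 0.0133
gripper_force: 88.1
```

Run:
```python
from h import *
o=get_obs();print(o['clock'],o['tcp_pos'],yaw(o),o['grip_width'],o['contact_force'],o['moment'],o['joints'].round(2))
f=grab('wrist','w6.png');g=grab('scene','s6.png')
go([.5822,.0257,.114],175.6)
a=cv2.imread('pics/w6.png')[20:420,50:550];b=cv2.imread('pics/s6.png')[150:350,150:330]
cv2.imwrite('pics/c6.png',np.hstack([cv2.resize(a,(440,352)),cv2.resize(b,(352,352))]))
```

```text
23.5833 [0.58126173 0.02578198 0.24324585] 175.5907824158781 0.01329804875920956 [-0.12730624  0.86279059 -5.22595908] [ 0.01740989 -0.03727198  0.05843699] [ 0.71  0.61 -1.23  1.72  0.6   1.26  0.84]
go [-0.003  0.002  0.647] turn -0.0 from [0.5815 0.0253 0.2433] 175.6
```

View pics/c6.png

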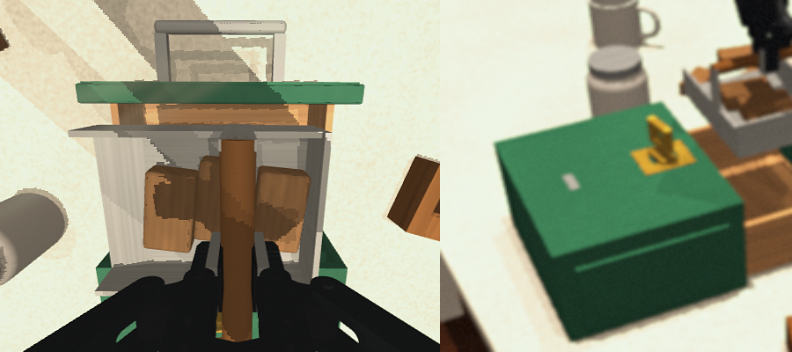

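Emit:
play_rows(commands=[[[1, 0, 0, 0.05, 0], [1, 0, 0, 0.12, 0], [1, 0, 0, 0.2, 0], [1, 0, 0, 0.28, 0], [1, 0, 0, 0.36, 0], [1, 0, 0, 0.44, 0], [1, 0, 0, 0.52, 0], [1, 0, 0, 0.58, 0], [1, 0, 0, 0.63, 0], [1, 0, 0, 0.645, 0], [1, 0, 0, 0.645, 0]]])

```text
clock: 24.6
tcp_pos: [0.5815, 0.0246, 0.1135]
orientation: [-0.121, -3.138, -0.0]
contact_force: [0.6, -0.6, -5.6]
grip_width: 0.0133
gripper_force: 88.2
```

Emit:
play_rows(commands=[[[1, 0, -0.03, -0.01, 0], [1, 0, -0.06, -0.02, 0], [1, 0, -0.1, -0.04, 0], [1, 0, -0.14, -0.065, 0], [1, 0, -0.18, -0.09, 0], [1, 0, -0.22, -0.11, 0], [1, 0, -0.25, -0.125, 0], [1, 0, -0.29, -0.14, 0], [1, 0, -0.32, -0.15, 0], [1, 0, -0.36, -0.165, 0], [1, 0, -0.39, -0.175, 0], [1, 0, -0.39, -0.175, 0]]], grip_force=60)

```text
clock: 25.6
tcp_pos: [0.5772, -0.0512, 0.1516]
orientation: [0.122, 3.135, 0.009]
contact_force: [1.6, 8.9, -6.5]
grip_width: 0.0133
gripper_force: 77.0
```

Emit:
play_rows(commands=[[[1, 0, -0.03, -0.01, 0], [1, 0, -0.06, -0.02, 0], [1, 0, -0.09, -0.03, 0], [1, 0, -0.12, -0.04, 0], [1, 0, -0.15, -0.05, 0], [1, 0, -0.18, -0.06, 0], [1, 0, -0.2, -0.07, 0], [1, 0, -0.2, -0.07, 0]]])

```text
clock: 26.27
tcp_pos: [0.5732, -0.0927, 0.1648]
orientation: [0.122, 3.137, 0.003]
contact_force: [0.3, 2.8, -3.7]
grip_width: 0.0131
gripper_force: 71.0
```

Run:
```python
from h import *
o=get_obs();print(o['clock'],o['tcp_pos'],yaw(o),o['grip_width'],o['contact_force'],o['moment'],o['joints'].round(2))
f=grab('wrist','w7.png');g=grab('scene','s7.png')
a=cv2.imread('pics/w7.png')[20:420,50:550];b=cv2.imread('pics/s7.png')[150:350,150:350]
cv2.imwrite('pics/c7.png',np.hstack([cv2.resize(a,(440,352)),cv2.resize(b,(352,352))]))
```

```text
26.2667 [ 0.57322562 -0.09266559  0.16480273] 175.53853993881825 0.013073262454829097 [ 0.28892418  2.81275554 -3.70204778] [1.15325428 0.01489357 0.02898715] [ 0.88  0.69 -1.17  1.8   0.69  1.14  0.97]
```

View pics/c7.png

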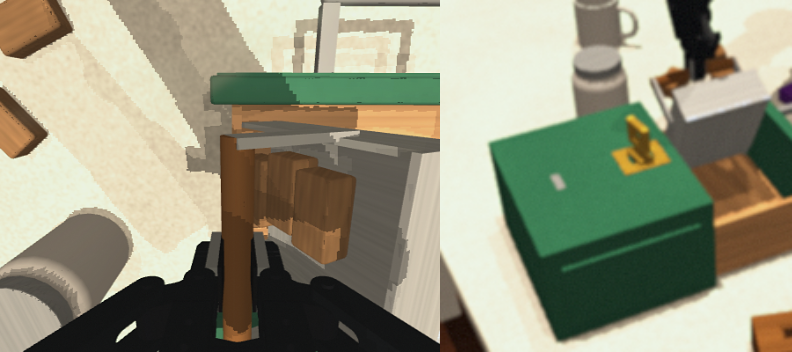

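Emit:
play_rows(commands=[[[1, 0, 0.01, -0.03, 0], [1, 0, 0.02, -0.06, 0], [1, 0, 0.04, -0.09, 0], [1, 0, 0.06, -0.12, 0], [1, 0, 0.09, -0.15, 0], [1, 0, 0.13, -0.18, 0], [1, 0, 0.18, -0.2, 0], [1, 0, 0.23, -0.2, 0], [1, 0, 0.28, -0.2, 0], [1, 0, 0.33, -0.2, 0], [1, 0, 0.35, -0.2, 0], [1, 0, 0.35, -0.2, 0]]])

```text
clock: 27.37
tcp_pos: [0.5779, -0.0214, 0.2032]
orientation: [-0.117, -3.139, -0.001]
contact_force: [0.1, -0.7, -3.4]
grip_width: 0.0133
gripper_force: 71.0
```

Run:
```python
from h import *
o=get_obs();print(o['clock'],o['tcp_pos'],yaw(o),o['grip_width'],o['contact_force'],o['moment'])
f=grab('wrist','w8.png');t=grab('top','t8.png');b=grab('scene','s8.png')
for n in('block0','scoop'):
  for nm,p in(('w',f),('t',t)):
    for d in viewer.trace(p,n)[:7]: print(nm,n,round(d['score'],2),d['rect'])
```

```text
27.3667 [ 0.57789312 -0.02141956  0.20322227] 175.71971156528477 0.013322301733439113 [ 0.12197693 -0.73275277 -3.40383206] [-0.19873575  0.03371888 -0.02633058]
w block0 0.96 [290.4, 188.1, 302.3, 250.9]
w scoop 0.94 [301.5, 158.6, 598.9, 406.6]
t scoop 0.69 [269.0, 199.4, 313.8, 250.7]
```

Run:
```python
from h import *
F=[]
for i in range(4): grab('wrist'); F.append(get_obs()['contact_force'][2])
print(F)
a=cv2.imread('pics/w8.png')[20:420,50:600];b=cv2.imread('pics/s8.png')[180:330,200:350]
cv2.imwrite('pics/c8.png',np.hstack([cv2.resize(a,(448,326)),cv2.resize(b,(326,326))]))
```

```text
[np.float64(-3.5663593488808054), np.float64(-3.2945808305597803), np.float64(-4.056679279896924), np.float64(-3.0839554611109765)]
```

View pics/c8.png

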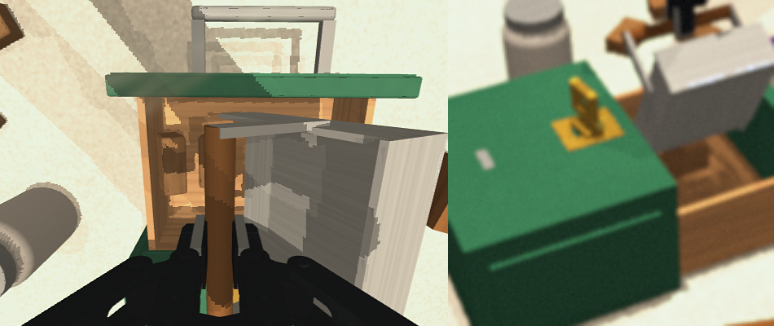

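Emit:
play_rows(commands=[[[1, 0, 0.07, 0.03, 0], [1, 0, 0.15, 0.07, 0], [1, 0, 0.23, 0.07, 0], [1, 0, 0.31, 0.07, 0], [1, 0, 0.38, 0.07, 0], [1, 0, 0.45, 0.07, 0], [1, 0, 0.52, 0.07, 0], [1, 0, 0.59, 0.07, 0], [1, 0, 0.67, 0.07, 0], [1, 0, 0.75, 0.07, 0], [1, 0, 0.83, 0.07, 0], [1, 0, 0.9, 0.07, 0]]])

```text
clock: 28.92
tcp_pos: [0.593, 0.1556, 0.1902]
orientation: [0.124, 3.137, -0.004]
contact_force: [-0.4, -4.3, 1.9]
grip_width: 0.0132
gripper_force: 74.9
```

Emit:
play_rows(commands=[[[1, 0, 0, 0, 0], [1, 0, 0, -0.1, 0], [1, 0, 0, -0.2, 0], [1, 0, 0, -0.3, 0], [1, 0, 0, -0.3, 0]]])

```text
clock: 29.33
tcp_pos: [0.5935, 0.1572, 0.253]
orientation: [0.122, 3.134, 0.005]
contact_force: [0.9, 0.3, -3.6]
grip_width: 0.0135
gripper_force: 74.5
```

Run:
```python
from h import *
o=get_obs();print(o['clock'],o['tcp_pos'],yaw(o),o['grip_width'],o['contact_force'],o['moment'])
g=grab('scene','s9.png');f=grab('wrist','w9.png')
for d in viewer.trace(f,'scoop')[:2]: print(d['score'],d['rect'])
# expected rect of scoop for given tilt
c=T_tool(o);bar=c@np.array([0,0,-.0165,1]);
for th in(0,10,20,30,60):
    a=np.radians(th);q=[]
    for x,z in((104,-89),(104,-54),(-55,-96),(-55,-48)):
        for w in(-.059,.059):
            u=(x*np.cos(a)+z*np.sin(a))/1e3;v=(-x*np.sin(a)+z*np.cos(a))/1e3
            q.append(proj(f,c[:3,3]*[1,1,0]+[0,0,bar[2]]+c[:3,0]*w-c[:3,1]*u+[0,0,v]))
    q=np.array(q);print(th,q.min(0).round(),q.max(0).round())
```

```text
29.3333 [0.59349623 0.1572398  0.25301515] 175.5400173961112 0.01348138576896571 [ 0.93679867  0.31865848 -3.5531778 ] [ 0.10119975 -0.12730544  0.01013558]
0.64 [188.0, 160.9, 458.6, 407.3]
0 [123. 161.] [429. 364.]
10 [159. 159.] [451. 376.]
20 [192. 158.] [473. 390.]
30 [224. 157.] [501. 408.]
60 [313. 156.] [618. 480.]
```

Emit:
play_rows(commands=[[[1, 0.09, 0.09, 0, 0], [1, 0.2, 0.2, 0, 0], [1, 0.31, 0.31, 0, 0], [1, 0.42, 0.43, 0, 0], [1, 0.53, 0.54, 0, 0], [1, 0.64, 0.65, 0, 0], [1, 0.75, 0.77, 0, 0], [1, 0.85, 0.87, 0, 0], [1, 0.883, 0.904, 0, 0], [1, 0.883, 0.904, 0, 0]]])

```text
clock: 30.32
tcp_pos: [0.4267, 0.352, 0.2484]
orientation: [-0.112, -3.138, -0.0]
contact_force: [0.2, -0.4, -3.9]
grip_width: 0.0131
gripper_force: 74.4
```

Emit:
play_rows(commands=[[[1, 0, 0, 0, 0.06], [1, 0, 0, 0.1, 0.12], [1, 0, 0, 0.2, 0.18], [1, 0, 0, 0.3, 0.24], [1, 0, 0, 0.4, 0.294], [1, 0, 0, 0.5, 0.294], [1, 0, 0, 0.6, 0.294], [1, 0, 0, 0.68, 0.294], [1, 0, 0, 0.72, 0.294], [1, 0, 0, 0.75, 0.294], [1, 0, 0, 0.78, 0.294], [1, 0, 0, 0.8, 0.294]]], grip_force=40)

```text
clock: 31.32
tcp_pos: [0.4326, 0.3531, 0.0911]
orientation: [0.837, 3.025, 0.011]
contact_force: [0.3, 2.4, 5.7]
grip_width: 0.0133
gripper_force: 78.5
```

Emit:
play_rows(commands=[[[1, 0, 0, 0.015, 0], [1, 0, 0, 0.03, 0], [1, 0, 0, 0.045, 0], [1, 0, 0, 0.055, 0], [1, 0, 0, 0.06, 0], [1, 0, 0, 0.06, 0], [1, 0, 0, 0.06, 0]]])

```text
clock: 31.9
tcp_pos: [0.4333, 0.3543, 0.0838]
orientation: [0.836, 3.021, 0.013]
contact_force: [-3.7, -6.4, 44.5]
grip_width: 0.0127
gripper_force: 84.4
```

Run:
```python
from h import *
o=get_obs();print(o['clock'],o['tcp_pos'],yaw(o),o['grip_width'],o['contact_force'],o['moment'])
```

```text
31.9 [0.43333761 0.35429746 0.083765  ] 149.06527324370083 0.0127456850718235 [-3.72278942 -6.38717539 44.50387341] [-1.5071299   0.93304055 -0.01217338]
```

Emit:
play_rows(commands=[[[1, 0, 0, -0.012, 0], [1, 0, 0, -0.012, 0], [0.6, 0, 0, -0.012, 0], [0.5, 0, 0, -0.012, 0], [0.3, 0, 0, -0.012, 0], [0, 0, 0, -0.012, 0], [-0.5, 0, 0, -0.012, 0], [-1, 0, 0, -0.012, 0], [-1, 0, 0, -0.012, 0], [-1, 0, 0, -0.012, 0]]])

```text
clock: 32.73
tcp_pos: [0.4299, 0.3499, 0.0795]
orientation: [-0.837, -3.028, 0.001]
contact_force: [-0.2, 0.2, -0.3]
grip_width: 0.0849
gripper_force: 0.0
```

Emit:
play_rows(commands=[[[-1, 0, 0, -0.15, 0], [-1, 0, 0, -0.3, 0], [-1, 0, 0, -0.5, 0], [-1, 0, 0, -0.7, 0], [-1, 0, 0, -0.9, 0], [-1, 0, 0, -0.98, 0], [-1, 0, 0, -0.98, 0], [-1, 0, 0, -0.98, 0]]])

```text
clock: 33.4
tcp_pos: [0.4302, 0.3502, 0.2763]
orientation: [0.837, 3.026, 0.001]
contact_force: [-0.8, -0.1, -1.3]
grip_width: 0.0851
gripper_force: 0.0
```

Run:
```python
from h import *
o=get_obs();print(o['clock'],o['tcp_pos'],yaw(o),o['grip_width'],o['contact_force'],o['joints'].round(2))
f=grab('wrist','w10.png');t=grab('top','t10.png');s=grab('scene','s10.png')
for p in(f,t,s):
    for d in viewer.trace(p,'scoop')[:2]: print(d['score'],d['rect'])
for d in viewer.trace(t,'stray0')[:8]:
    c,s_,a=maskrect(d['pixels']);b=cv2.boxPoints((c,s_,a));w=np.array([onz(t,*q,.024)[:2] for q in b])
    e=w[1]-w[0] if np.linalg.norm(w[1]-w[0])>np.linalg.norm(w[2]-w[1]) else w[2]-w[1]
    px=t['pixels'][d['pixels']].mean(0).round();print(round(d['score'],2),np.round(c),onz(t,*c,.024)[:2].round(4),'yaw',round(np.degrees(np.arctan2(e[1],e[0]))%180,1),np.linalg.norm(e).round(3),px)
```

```text
33.4 [0.4301888  0.35018892 0.27632725] 149.08541741859506 0.08510602404447719 [-0.77919656 -0.13873789 -1.31257484] [ 0.07  0.46 -1.14  1.74  0.44  1.23 -0.15]
0.73 [228.7, 148.5, 374.4, 274.8]
0.67 [324.8, 315.9, 381.4, 401.8]
0.74 [155.4, 256.4, 229.7, 321.2]
0.68 [422.8, 289.5, 499.5, 359.9]
0.83 [405. 289.] [ 0.4195 -0.2635] yaw 107.1 0.061 [127.  94.  62.]
0.78 [420. 260.] [ 0.5013 -0.3075] yaw 30.4 0.064 [125.  97.  68.]
0.52 [436. 291.] [ 0.414  -0.3495] yaw 166.7 0.062 [123.  95.  67.]
0.29 [321. 232.] [ 0.5787 -0.0287] yaw 175.3 0.06 [130.  93.  58.]
```

Emit:
play_rows(commands=[[[-1, -0.68, -0.554, 0, 0], [-1, -0.68, -0.554, 0, 0], [-1, -0.68, -0.554, 0, 0], [-1, -0.68, -0.554, 0, 0], [-1, -0.68, -0.554, 0, 0]]])

```text
clock: 34.17
tcp_pos: [0.4927, 0.1772, 0.2743]
orientation: [-0.852, -3.024, 0.007]
contact_force: [1.4, -0.9, -0.1]
grip_width: 0.0852
gripper_force: 0.0
```

Emit:
play_rows(commands=[[[-1, -0.68, -0.554, 0, 0], [-1, -0.68, -0.554, 0, 0], [-1, -0.68, -0.554, 0, 0], [-1, -0.68, -0.554, 0, 0], [-1, -0.68, -0.554, 0, 0]]])

```text
clock: 34.58
tcp_pos: [0.5517, 0.0116, 0.2743]
orientation: [-0.853, -3.023, 0.004]
contact_force: [0.7, -0.3, -0.3]
grip_width: 0.0852
gripper_force: 0.0
```

Emit:
play_rows(commands=[[[-1, -0.218, -0.802, 0, 0], [-1, -0.218, -0.802, 0, 0], [-1, -0.218, -0.802, 0, 0], [-1, -0.218, -0.802, 0, 0], [-1, -0.218, -0.802, 0, 0]]])

```text
clock: 35.0
tcp_pos: [0.502, -0.1498, 0.274]
orientation: [-0.857, -3.02, 0.006]
contact_force: [0.4, -1.1, 0.3]
grip_width: 0.0856
gripper_force: 0.0
```

Emit:
play_rows(commands=[[[-1, -0.218, -0.802, 0, 0], [-1, -0.218, -0.802, 0, 0], [-1, -0.218, -0.802, 0, 0], [-1, -0.218, -0.802, 0, 0], [-1, -0.218, -0.802, 0, 0]]])

```text
clock: 35.42
tcp_pos: [0.4561, -0.3093, 0.2741]
orientation: [-0.856, -3.02, 0.004]
contact_force: [-0.7, -1.2, -1.3]
grip_width: 0.085
gripper_force: 0.0
```

Emit:
play_rows(commands=[[[-1, 0, 0, 0, 0.467], [-1, 0, 0, 0, 0.467], [-1, 0, 0, 0, 0.467], [-1, 0, 0, 0, 0.467], [-1, 0, 0, 0, 0.467], [-1, 0, 0, 0, 0.467], [-1, 0, 0, 0, 0.467], [-1, 0, 0, 0, 0.467]]])

```text
clock: 36.08
tcp_pos: [0.4599, -0.2992, 0.2755]
orientation: [-1.862, -2.53, 0.0]
contact_force: [-0.5, -0.9, -1.3]
grip_width: 0.0852
gripper_force: 0.0
```

```bash
cat >> h.py <<'E'
def strays(f,n=6,z=.02):
    for d in viewer.trace(f,'stray0')[:n]:
        m=d['pixels']
        if m.sum()<50: continue
        px=f['pixels'][m].mean(0)
        c,s,a=maskrect(m);b=cv2.boxPoints((c,s,a));w=np.array([onz(f,*q,z)[:2] for q in b]);e=[w[1]-w[0],w[2]-w[1]];e.sort(key=np.linalg.norm)
        print(round(d['score'],2),np.round(d['rect']),'world',w.mean(0).round(4),'yaw',round(np.degrees(np.arctan2(e[1][1],e[1][0]))%180,1),'size',[np.linalg.norm(k).round(3) for k in e],px.round(),'PURPLE' if px[2]>px[1] else '')
E
python3 - <<'E'
from h import *
o=get_obs();print(o['clock'],o['tcp_pos'],yaw(o),o['joints'].round(2))
f=grab('wrist','w11.png');strays(f)
E
```

```text
36.0833 [ 0.45990862 -0.29915338  0.2754974 ] 107.294032113002 [ 1.23  0.37 -0.96  1.76  0.33  1.18  0.47]
0.96 [278. 136. 310. 189.] world [ 0.4199 -0.2665] yaw 110.8 size [np.float64(0.036), np.float64(0.06)] [86. 60. 37.] 
0.94 [248. 202. 302. 250.] world [ 0.415  -0.3522] yaw 166.4 size [np.float64(0.041), np.float64(0.06)] [113.  80.  49.] 
0.94 [323. 195. 377. 239.] world [ 0.5024 -0.3114] yaw 33.6 size [np.float64(0.04), np.float64(0.059)] [124.  87.  53.] 
0.94 [220.  42. 282.  80.] world [ 0.3433 -0.1803] yaw 11.6 size [np.float64(0.04), np.float64(0.064)] [ 96.  51. 102.] PURPLE
```

Emit:
play_rows(commands=[[[-1, 0.22, -0.141, 0.2, -0.019], [-1, 0.22, -0.141, 0.4, -0.019], [-1, 0.22, -0.141, 0.6, -0.019], [-1, 0.22, -0.141, 0.8, -0.019], [-1, 0.22, -0.141, 0.95, -0.019], [-1, 0.22, -0.141, 1.0, -0.019], [-1, 0.22, -0.141, 1.0, -0.019]]], grip_force=40)

```text
clock: 36.77
tcp_pos: [0.418, -0.2648, 0.0733]
orientation: [-1.823, -2.551, -0.001]
contact_force: [-0.2, 0.9, -1.2]
grip_width: 0.0858
gripper_force: 0.0
```

Run:
```python
from h import *
f=grab('wrist','w12.png');strays(f);go([.42,-.2655,.005],109)
```

```text
0.96 [291. 212. 351. 308.] world [ 0.4191 -0.2656] yaw 110.4 size [np.float64(0.035), np.float64(0.065)] [81. 57. 35.] 
0.83 [227. 321. 323. 405.] world [ 0.4149 -0.3498] yaw 165.7 size [np.float64(0.049), np.float64(0.063)] [115.  81.  50.] 
0.74 [366. 320. 434. 389.] world [ 0.4925 -0.3157] yaw 126.7 size [np.float64(0.037), np.float64(0.05)] [127.  89.  55.] 
0.62 [183.  28. 301. 117.] world [ 0.3419 -0.1793] yaw 12.0 size [np.float64(0.037), np.float64(0.062)] [115.  62. 122.] PURPLE
go [ 0.005 -0.005  0.36 ] turn -0.002 from [ 0.4211 -0.2661  0.0771] 108.8
```

Emit:
play_rows(commands=[[[-1, 0, 0, 0.15, 0], [-1, 0, 0, 0.28, 0], [-1, 0, 0, 0.34, 0], [-1, 0, 0, 0.36, 0], [-1, 0, 0, 0.36, 0]]])

```text
clock: 37.28
tcp_pos: [0.4207, -0.2664, 0.0046]
orientation: [1.828, 2.553, 0.0]
contact_force: [0.5, 0.9, 0.3]
grip_width: 0.0859
gripper_force: 0.0
```

Emit:
play_rows(commands=[[[1, 0, 0, 0, 0], [1, 0, 0, 0, 0], [1, 0, 0, 0, 0], [1, 0, 0, 0, 0], [1, 0, 0, 0, 0], [1, 0, 0, 0, 0], [1, 0, 0, 0, 0], [1, 0, 0, 0, 0]]])

```text
clock: 37.95
tcp_pos: [0.4203, -0.2664, 0.0046]
orientation: [1.828, 2.553, -0.001]
contact_force: [-1.3, -0.1, 7.3]
grip_width: 0.0355
gripper_force: 39.7
```

Emit:
play_rows(commands=[[[1, 0, 0, -0.1, 0], [1, 0, 0, -0.25, 0], [1, 0, 0, -0.45, 0], [1, 0, 0, -0.65, 0], [1, 0, 0, -0.85, 0], [1, 0, 0, -0.97, 0], [1, 0, 0, -0.97, 0]]])

```text
clock: 38.53
tcp_pos: [0.4228, -0.267, 0.2031]
orientation: [1.824, 2.547, -0.001]
contact_force: [0.1, -0.2, -0.8]
grip_width: 0.035
gripper_force: 40.6
```

Emit:
play_rows(commands=[[[1, 0.1, 0.085, 0, 0], [1, 0.22, 0.188, 0, 0], [1, 0.35, 0.3, 0, 0], [1, 0.48, 0.41, 0, 0], [1, 0.6, 0.513, 0, 0], [1, 0.7, 0.598, 0, 0], [1, 0.7, 0.598, 0, 0]]])

```text
clock: 39.12
tcp_pos: [0.4893, -0.0887, 0.1981]
orientation: [1.819, 2.562, 0.005]
contact_force: [0.1, 0.8, -0.4]
grip_width: 0.0351
gripper_force: 40.6
```

Emit:
play_rows(commands=[[[1, 0.13, 0.11, 0, 0], [1, 0.26, 0.22, 0, 0], [1, 0.39, 0.33, 0, 0], [1, 0.52, 0.44, 0, 0], [1, 0.62, 0.53, 0, 0], [1, 0.7, 0.598, 0, 0], [1, 0.7, 0.598, 0, 0]]])

```text
clock: 39.7
tcp_pos: [0.5564, 0.0812, 0.1977]
orientation: [-1.821, -2.558, -0.005]
contact_force: [-0.5, 0.9, -0.7]
grip_width: 0.0349
gripper_force: 40.6
```

Emit:
play_rows(commands=[[[1, 0, 0, 0, 0.08], [1, 0, 0, 0, 0.16], [1, 0, 0, 0, 0.23], [1, 0, 0, 0, 0.26], [1, 0, 0, 0, 0.26], [1, 0, 0, 0, 0.26]]])

```text
clock: 40.2
tcp_pos: [0.5557, 0.075, 0.1972]
orientation: [2.308, 2.131, -0.002]
contact_force: [-0.5, -0.3, -1.4]
grip_width: 0.0352
gripper_force: 40.7
```

Run:
```python
from h import *
o=get_obs();print(o['clock'],o['tcp_pos'],yaw(o),o['grip_width'],o['joints'].round(2),o['contact_force'])
f=grab('wrist','w13.png');strays(f,8,.03);go([.5551,.0769,.03],85.6)
```

```text
40.2 [0.55565229 0.07502147 0.1972433 ] 85.44013477622225 0.035152230117816374 [ 0.43  0.46 -0.87  1.82  0.41  1.05 -0.68] [-0.52289674 -0.28591138 -1.35939468]
0.58 [276. 239. 366. 384.] world [ 0.5479 -0.0317] yaw 88.7 size [np.float64(0.087), np.float64(0.166)] [91. 65. 41.] 
go [ 0.007 -0.004  0.837] turn -0.002 from [0.5558 0.0754 0.1974] 85.4
```

Emit:
play_rows(commands=[[[1, -0.05, 0.08, 0, 0], [1, -0.05, 0.155, 0.1, 0], [1, -0.05, 0.155, 0.25, 0], [1, -0.05, 0.155, 0.4, 0], [1, -0.05, 0.155, 0.55, 0], [1, -0.05, 0.155, 0.65, 0], [1, -0.05, 0.155, 0.69, 0], [1, -0.05, 0.155, 0.69, 0], [0, -0.05, 0.155, 0.69, 0], [0, -0.05, 0.155, 0.69, 0], [0, -0.05, 0.155, 0.69, 0], [0, -0.05, 0.155, 0.69, 0]]])

```text
clock: 41.3
tcp_pos: [0.5872, 0.0637, 0.0612]
orientation: [2.308, 2.129, 0.003]
contact_force: [-0.1, -0.8, 0.4]
grip_width: 0.0429
gripper_force: 0.0
```

Emit:
play_rows(commands=[[[0, 0, 0, -0.2, 0], [0, 0, 0, -0.4, 0], [0, 0, 0, -0.6, 0], [-1, 0, 0, -0.8, 0], [-1, 0, 0, -1, 0], [-1, 0, 0, -1, 0], [-1, 0, 0, -1, 0]]])

```text
clock: 41.88
tcp_pos: [0.5877, 0.0643, 0.2633]
orientation: [2.306, 2.127, 0.008]
contact_force: [-0.5, -1.1, -1.0]
grip_width: 0.0852
gripper_force: 0.0
```

Run:
```python
from h import *
o=get_obs();print(o['clock'],o['tcp_pos'],yaw(o),o['grip_width'],o['contact_force'])
f=grab('wrist','w14.png');strays(f,8,.03);t=grab('top','t14.png');strays(t,8)
```

```text
41.8833 [0.58771679 0.06427867 0.26327268] 85.37520940293923 0.08515971854986332 [-0.54933329 -1.07562428 -1.04566551]
0.83 [410. 250. 430. 274.] world [ 0.5028 -0.3097] yaw 36.4 size [np.float64(0.04), np.float64(0.063)] [120.  91.  62.] 
0.65 [363. 307. 383. 331.] world [ 0.3423 -0.1781] yaw 11.0 size [np.float64(0.037), np.float64(0.061)] [90. 56. 98.] PURPLE
0.51 [429. 280. 447. 303.] world [ 0.4138 -0.3508] yaw 165.1 size [np.float64(0.041), np.float64(0.06)] [118.  89.  61.]
```

Emit:
play_rows(commands=[[[-1, -0.952, -0.137, 0, 0], [-1, -0.952, -0.137, 0, 0], [-1, -0.952, -0.137, 0, 0], [-1, -0.952, -0.137, 0, 0], [-1, -0.952, -0.137, 0, 0], [-1, -0.952, -0.137, 0, 0]]])

```text
clock: 42.58
tcp_pos: [0.5411, -0.132, 0.2575]
orientation: [-2.319, -2.117, 0.008]
contact_force: [-0.6, -0.4, -0.5]
grip_width: 0.0848
gripper_force: 0.0
```

Emit:
play_rows(commands=[[[-1, -0.952, -0.137, 0, 0], [-1, -0.952, -0.137, 0, 0], [-1, -0.952, -0.137, 0, 0], [-1, -0.952, -0.137, 0, 0], [-1, -0.952, -0.137, 0, 0], [-1, -0.952, -0.137, 0, 0]]])

```text
clock: 43.08
tcp_pos: [0.4977, -0.3188, 0.2574]
orientation: [-2.318, -2.117, 0.005]
contact_force: [-0.9, 0.1, -0.0]
grip_width: 0.0856
gripper_force: 0.0
```

Emit:
play_rows(commands=[[[-1, 0, 0, 0, 0.571], [-1, 0, 0, 0, 0.571], [-1, 0, 0, 0, 0.571], [-1, 0, 0, 0, 0.571], [-1, 0, 0, 0.15, 0.571], [-1, 0, 0, 0.3, 0.571], [-1, 0, 0, 0.45, 0.571], [-1, 0, 0, 0.6, 0.571], [-1, 0, 0, 0.75, 0.571], [-1, 0, 0, 0.75, 0.571], [-1, 0, 0, 0.75, 0.571]]])

```text
clock: 44.0
tcp_pos: [0.4998, -0.3099, 0.1079]
orientation: [-3.0, -0.919, 0.005]
contact_force: [0.0, 0.3, 1.6]
grip_width: 0.0852
gripper_force: 0.0
```

Run:
```python
from h import *
o=get_obs();print(o['clock'],o['tcp_pos'],yaw(o),o['joints'].round(2))
f=grab('wrist','w15.png');strays(f);go([.5025,-.311,.005],35)
```

```text
44.0 [ 0.49984422 -0.3098531   0.10793213] 34.08120479725592 [ 0.87  0.54 -0.56  1.84  0.37  0.87 -0.84]
0.82 [267. 309. 344. 388.] world [ 0.4162 -0.3514] yaw 165.2 size [np.float64(0.043), np.float64(0.068)] [106.  74.  45.] 
0.79 [ 41. 265. 112. 347.] world [ 0.3468 -0.181 ] yaw 8.6 size [np.float64(0.044), np.float64(0.075)] [73. 31. 81.] PURPLE
0.69 [299. 192. 352. 281.] world [ 0.5033 -0.3123] yaw 33.0 size [np.float64(0.037), np.float64(0.065)] [79. 56. 34.] 
go [ 0.002 -0.     0.53 ] turn -0.011 from [ 0.5021 -0.3112  0.111 ] 34.0
```

Emit:
play_rows(commands=[[[-1, 0, 0, 0.15, -0.005], [-1, 0, 0, 0.3, -0.005], [-1, 0, 0, 0.42, -0.005], [-1, 0, 0, 0.5, -0.005], [-1, 0, 0, 0.53, -0.005], [-1, 0, 0, 0.53, -0.005]]])

```text
clock: 44.6
tcp_pos: [0.5014, -0.3117, 0.0041]
orientation: [3.001, 0.93, 0.001]
contact_force: [-0.3, 0.4, -0.9]
grip_width: 0.0854
gripper_force: 0.0
```

Emit:
play_rows(commands=[[[1, 0, 0, 0, 0], [1, 0, 0, 0, 0], [1, 0, 0, 0, 0], [1, 0, 0, 0, 0], [1, 0, 0, 0, 0], [1, 0, 0, 0, 0], [1, 0, 0, 0, 0], [1, 0, 0, 0, 0]]])

```text
clock: 45.27
tcp_pos: [0.5017, -0.312, 0.005]
orientation: [2.999, 0.929, 0.002]
contact_force: [-0.5, 0.1, 5.6]
grip_width: 0.0351
gripper_force: 40.9
```

Emit:
play_rows(commands=[[[1, 0, 0, -0.1, 0], [1, 0, 0, -0.25, 0], [1, 0, 0, -0.45, 0], [1, 0, 0, -0.65, 0], [1, 0, 0, -0.85, 0], [1, 0, 0, -0.97, 0], [1, 0, 0, -0.97, 0]]])

```text
clock: 45.85
tcp_pos: [0.5042, -0.3127, 0.2044]
orientation: [2.993, 0.928, 0.011]
contact_force: [0.7, -0.5, -1.0]
grip_width: 0.0348
gripper_force: 40.3
```

Emit:
play_rows(commands=[[[1, 0.1, -0.094, 0, 0], [1, 0.22, -0.207, 0, 0], [1, 0.35, -0.33, 0, 0], [1, 0.48, -0.45, 0, 0], [1, 0.6, -0.564, 0, 0], [1, 0.7, -0.658, 0, 0], [1, 0.7, -0.658, 0, 0]]])

```text
clock: 46.43
tcp_pos: [0.5428, -0.1161, 0.1979]
orientation: [-2.994, -0.943, -0.003]
contact_force: [1.3, 1.1, 0.7]
grip_width: 0.0351
gripper_force: 40.2
```

Emit:
play_rows(commands=[[[1, 0.13, -0.122, 0, 0], [1, 0.26, -0.244, 0, 0], [1, 0.39, -0.367, 0, 0], [1, 0.52, -0.489, 0, 0], [1, 0.62, -0.583, 0, 0], [1, 0.7, -0.658, 0, 0], [1, 0.7, -0.658, 0, 0]]])

```text
clock: 47.02
tcp_pos: [0.5828, 0.0702, 0.1978]
orientation: [-2.994, -0.94, -0.002]
contact_force: [-0.5, 0.8, 0.0]
grip_width: 0.035
gripper_force: 40.2
```

Emit:
play_rows(commands=[[[1, 0, 0, 0, -0.08], [1, 0, 0, 0, -0.16], [1, 0, 0, 0, -0.24], [1, 0, 0, 0, -0.32], [1, 0, 0, 0, -0.4], [1, 0, 0, 0, -0.48], [1, 0, 0, 0, -0.55], [1, 0, 0, 0, -0.573], [1, 0, 0, 0, -0.573], [1, 0, 0, 0, -0.573]]])

```text
clock: 47.85
tcp_pos: [0.5826, 0.0629, 0.1972]
orientation: [-2.3, -2.14, 0.001]
contact_force: [0.2, 1.3, -1.3]
grip_width: 0.0353
gripper_force: 40.2
```

Run:
```python
from h import *
o=get_obs();print(o['clock'],o['tcp_pos'],yaw(o),o['grip_width'],o['contact_force'])
go([.5872,.0637,.075],85.6)
```

```text
47.85 [0.58263227 0.0629083  0.19717857] 85.87410034820923 0.03531402875247576 [ 0.17457427  1.28545973 -1.27781823]
go [0.006 0.023 0.611] turn 0.003 from [0.5826 0.0629 0.1972] 85.9
```

Emit:
play_rows(commands=[[[1, 0.006, 0.023, 0.1, 0], [1, 0.006, 0.023, 0.25, 0], [1, 0.006, 0.023, 0.4, 0], [1, 0.006, 0.023, 0.52, 0], [1, 0.006, 0.023, 0.59, 0], [1, 0.006, 0.023, 0.61, 0], [1, 0.006, 0.023, 0.61, 0], [0, 0.006, 0.023, 0.61, 0], [0, 0.006, 0.023, 0.61, 0], [0, 0.006, 0.023, 0.61, 0], [0, 0.006, 0.023, 0.61, 0]]])

```text
clock: 48.77
tcp_pos: [0.5884, 0.0649, 0.0769]
orientation: [2.297, 2.142, 0.002]
contact_force: [0.3, 0.3, 0.4]
grip_width: 0.0428
gripper_force: 0.0
```

Emit:
play_rows(commands=[[[0, 0, 0, -0.2, 0], [0, 0, 0, -0.4, 0], [0, 0, 0, -0.6, 0], [-1, 0, 0, -0.8, 0], [-1, 0, 0, -0.93, 0], [-1, 0, 0, -0.93, 0]]])

```text
clock: 49.27
tcp_pos: [0.5906, 0.0664, 0.2689]
orientation: [2.293, 2.138, 0.014]
contact_force: [1.2, 0.7, 0.1]
grip_width: 0.0772
gripper_force: 0.0
```

Emit:
play_rows(commands=[[[-1, -0.711, -0.233, 0, 0], [-1, -0.711, -0.233, 0, 0], [-1, -0.711, -0.233, 0, 0], [-1, -0.711, -0.233, 0, 0], [-1, -0.711, -0.233, 0, 0]]])

```text
clock: 49.68
tcp_pos: [0.5291, -0.081, 0.2609]
orientation: [2.306, 2.131, -0.007]
contact_force: [0.4, -0.1, 0.0]
grip_width: 0.0856
gripper_force: 0.0
```

Emit:
play_rows(commands=[[[-1, -0.711, -0.233, 0, 0], [-1, -0.711, -0.233, 0, 0], [-1, -0.711, -0.233, 0, 0], [-1, -0.711, -0.233, 0, 0], [-1, -0.711, -0.233, 0, 0]]])

```text
clock: 50.1
tcp_pos: [0.4722, -0.2188, 0.261]
orientation: [2.307, 2.132, -0.005]
contact_force: [0.2, -1.0, -0.9]
grip_width: 0.0856
gripper_force: 0.0
```

Emit:
play_rows(commands=[[[-1, -0.711, -0.233, 0, 0], [-1, -0.711, -0.233, 0, 0], [-1, -0.711, -0.233, 0, 0], [-1, -0.711, -0.233, 0, 0], [-1, -0.711, -0.233, 0, 0]]])

```text
clock: 50.52
tcp_pos: [0.4155, -0.3569, 0.261]
orientation: [2.307, 2.132, -0.003]
contact_force: [-1.0, -0.0, -0.5]
grip_width: 0.0852
gripper_force: 0.0
```

Emit:
play_rows(commands=[[[-1, 0, 0, 0, -0.89], [-1, 0, 0, 0, -0.89], [-1, 0, 0, 0, -0.89], [-1, 0, 0, 0, -0.89], [-1, 0, 0, 0.1, -0.89], [-1, 0, 0, 0.25, -0.89], [-1, 0, 0, 0.4, -0.89], [-1, 0, 0, 0.55, -0.89], [-1, 0, 0, 0.7, -0.89], [-1, 0, 0, 0.7, -0.89], [-1, 0, 0, 0.7, -0.89], [-1, 0, 0, 0.7, -0.89]]])

```text
clock: 51.52
tcp_pos: [0.4193, -0.3495, 0.1212]
orientation: [0.37, 3.12, 0.003]
contact_force: [0.1, -1.3, 0.3]
grip_width: 0.0854
gripper_force: 0.0
```

Run:
```python
from h import *
f=grab('wrist','w16.png');strays(f)
o=get_obs();print(o['clock'],o['tcp_pos'],yaw(o),o['joints'].round(2));go([.415,-.3515,.005],165.5)
```

```text
0.75 [495.  13. 582. 125.] world [ 0.3423 -0.1818] yaw 14.2 size [np.float64(0.047), np.float64(0.066)] [82. 35. 91.] PURPLE
0.58 [291. 186. 342. 270.] world [ 0.4131 -0.3528] yaw 163.2 size [np.float64(0.035), np.float64(0.063)] [75. 52. 31.] 
51.6167 [ 0.41940974 -0.35019454  0.12193603] 166.01820627514397 [ 1.37  0.63 -1.05  1.91  0.66  0.99  1.34]
go [ 0.02  -0.012  0.585] turn 0.006 from [ 0.4194 -0.3502  0.1219] 166.0
```

Emit:
play_rows(commands=[[[-1, 0.025, -0.015, 0.15, 0.02], [-1, 0.025, -0.015, 0.3, 0.02], [-1, 0.025, -0.015, 0.45, 0.02], [-1, 0.025, -0.015, 0.55, 0.02], [-1, 0.025, -0.015, 0.585, 0.02], [-1, 0.025, -0.015, 0.585, 0.02]]])

```text
clock: 52.12
tcp_pos: [0.4126, -0.3521, 0.0039]
orientation: [-0.431, -3.11, -0.002]
contact_force: [0.3, 0.6, 0.6]
grip_width: 0.0857
gripper_force: 0.0
```

Emit:
play_rows(commands=[[[1, 0, 0, 0, 0], [1, 0, 0, 0, 0], [1, 0, 0, 0, 0], [1, 0, 0, 0, 0], [1, 0, 0, 0, 0], [1, 0, 0, 0, 0], [1, 0, 0, 0, 0], [1, 0, 0, 0, 0]]])

```text
clock: 52.78
tcp_pos: [0.4136, -0.3534, 0.0059]
orientation: [0.429, 3.111, -0.002]
contact_force: [-2.1, -1.0, 6.5]
grip_width: 0.0352
gripper_force: 40.5
```

Emit:
play_rows(commands=[[[1, 0, 0, -0.1, 0], [1, 0, 0, -0.25, 0], [1, 0, 0, -0.45, 0], [1, 0, 0, -0.65, 0], [1, 0, 0, -0.85, 0], [1, 0, 0, -0.97, 0], [1, 0, 0, -0.97, 0]]])

```text
clock: 53.37
tcp_pos: [0.4159, -0.3538, 0.2046]
orientation: [0.428, 3.105, -0.008]
contact_force: [-0.8, 0.1, -1.9]
grip_width: 0.035
gripper_force: 40.3
```

Emit:
play_rows(commands=[[[1, -0.02, 0.1, 0, 0], [1, -0.04, 0.25, 0, 0], [1, -0.07, 0.4, 0, 0], [1, -0.1, 0.56, 0, 0], [1, -0.13, 0.72, 0, 0], [1, -0.16, 0.88, 0, 0], [1, -0.175, 0.986, 0, 0], [1, -0.175, 0.986, 0, 0]]])

```text
clock: 54.03
tcp_pos: [0.5014, -0.1666, 0.1992]
orientation: [0.416, 3.112, 0.003]
contact_force: [0.7, -0.3, 0.0]
grip_width: 0.035
gripper_force: 40.3
```

Emit:
play_rows(commands=[[[1, -0.03, 0.16, 0, 0], [1, -0.06, 0.33, 0, 0], [1, -0.09, 0.5, 0, 0], [1, -0.12, 0.66, 0, 0], [1, -0.15, 0.82, 0, 0], [1, -0.165, 0.93, 0, 0], [1, -0.175, 0.986, 0, 0], [1, -0.175, 0.986, 0, 0]]])

```text
clock: 54.7
tcp_pos: [0.5872, 0.0104, 0.1986]
orientation: [0.423, 3.113, 0.002]
contact_force: [-0.4, -0.0, -1.1]
grip_width: 0.0352
gripper_force: 40.3
```

Emit:
play_rows(commands=[[[1, 0, 0, 0, 0.08], [1, 0, 0, 0, 0.16], [1, 0, 0, 0, 0.24], [1, 0, 0, 0, 0.32], [1, 0, 0, 0, 0.4], [1, 0, 0, 0, 0.48], [1, 0, 0, 0, 0.56], [1, 0, 0, 0, 0.64], [1, 0, 0, 0, 0.72], [1, 0, 0, 0, 0.8], [1, 0, 0, 0, 0.875], [1, 0, 0, 0, 0.875]]])

```text
clock: 55.7
tcp_pos: [0.5863, 0.0051, 0.1985]
orientation: [2.313, 2.125, -0.003]
contact_force: [-0.3, 0.2, -1.2]
grip_width: 0.0352
gripper_force: 40.4
```

Run:
```python
from h import *
f=grab('wrist','w17.png')
o=get_obs();print(o['clock'],o['tcp_pos'],yaw(o),o['grip_width'],o['joints'].round(2));go([.5812,.0127,.075],85.6)
```

```text
55.75 [0.58640849 0.00541779 0.19847291] 85.53393910856651 0.03507484189835691 [ 0.47  0.47 -0.77  1.77  0.38  1.05 -0.52]
go [ 0.035 -0.028  0.617] turn -0.001 from [0.5864 0.0054 0.1985] 85.5
```

Emit:
play_rows(commands=[[[1, 0.035, -0.028, 0.1, 0], [1, 0.035, -0.028, 0.25, 0], [1, 0.035, -0.028, 0.4, 0], [1, 0.035, -0.028, 0.52, 0], [1, 0.035, -0.028, 0.59, 0], [1, 0.035, -0.028, 0.61, 0], [1, 0.035, -0.028, 0.61, 0], [0, 0.035, -0.028, 0.61, 0], [0, 0.035, -0.028, 0.61, 0], [0, 0.035, -0.028, 0.61, 0], [0, 0.035, -0.028, 0.61, 0]]])

```text
clock: 56.67
tcp_pos: [0.5827, 0.0154, 0.0779]
orientation: [2.305, 2.133, 0.002]
contact_force: [0.0, 0.6, 0.6]
grip_width: 0.0429
gripper_force: 0.0
```

Emit:
play_rows(commands=[[[0, 0, 0, -0.2, 0], [0, 0, 0, -0.4, 0], [0, 0, 0, -0.6, 0], [0, 0, 0, -0.8, 0], [0, -0.3, 0, -0.93, 0], [0, -0.6, 0, -0.93, 0], [0, -0.6, 0, -0.93, 0], [0, -0.6, 0, -0.93, 0]]])

```text
clock: 57.33
tcp_pos: [0.5723, -0.1152, 0.2639]
orientation: [2.315, 2.116, -0.005]
contact_force: [-0.5, -1.6, -0.2]
grip_width: 0.043
gripper_force: 0.0
```

Run:
```python
from h import *
o=get_obs();print(o['clock'],o['tcp_pos'],yaw(o))
w=grab('wrist','w18.png');t=grab('top','t18.png');s=grab('scene','s18.png')
strays(t)
a=cv2.imread('pics/w18.png')[0:480,100:600];b=cv2.imread('pics/t18.png')[180:330,150:370];c=cv2.imread('pics/s18.png')[200:360,280:500]
cv2.imwrite('pics/c18.png',np.hstack([cv2.resize(a,(500,480)),np.vstack([cv2.resize(b,(300,240)),cv2.resize(c,(300,240))])]))
```

```text
57.3333 [ 0.57229761 -0.11521416  0.26386505] 84.84091367930034
0.72 [279. 226. 296. 234.] world [0.59   0.0716] yaw 90.1 size [np.float64(0.031), np.float64(0.057)] [127.  92.  58.] 
0.69 [256. 120. 361. 283.] world [0.6727 0.0079] yaw 175.8 size [np.float64(0.277), np.float64(0.472)] [ 86. 102.  71.] 
0.46 [294. 224. 317. 239.] world [0.5839 0.0165] yaw 80.6 size [np.float64(0.042), np.float64(0.05)] [103.  75.  48.]
```

View pics/c18.png

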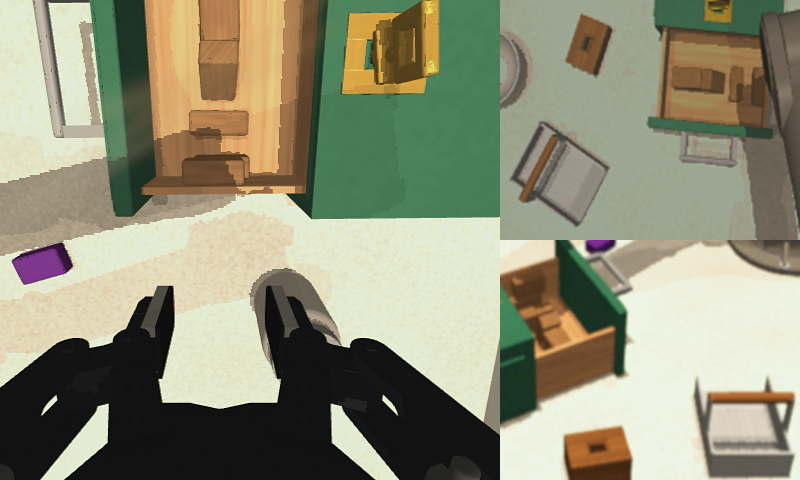

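Run:
```python
from h import *
grab('wrist');go([.4476,.023,.0905],85.6)
```

```text
go [ 0.578 -0.671  0.863] turn 0.001 from [ 0.5727 -0.1024  0.263 ] 85.7
```

Emit:
play_rows(commands=[[[0, 0.29, -0.335, 0, 0], [0, 0.578, -0.671, 0, 0], [0, 0.578, -0.671, 0, 0], [0, 0.578, -0.671, 0, 0], [0, 0.578, -0.671, 0, 0], [0, 0.578, -0.671, 0, 0], [0, 0.578, -0.671, 0.2, 0], [0, 0.578, -0.671, 0.4, 0], [0, 0.578, -0.671, 0.55, 0], [0, 0.578, -0.671, 0.55, 0], [0, 0.578, -0.671, 0.55, 0]]], grip_force=60)

```text
clock: 58.5
tcp_pos: [0.4474, 0.0219, 0.1521]
orientation: [-2.302, -2.133, 0.002]
contact_force: [0.8, -0.8, 0.3]
grip_width: 0.0428
gripper_force: 0.0
```

Run:
```python
from h import *
go([.4476,.023,.0905],85.6)
f=grab('wrist','w19.png')
for d in viewer.trace(f,'drawer_handle')[:2]: print(d['score'],d['rect'])
```

```text
go [0.005 0.001 0.308] turn 0.001 from [0.4474 0.0219 0.1521] 85.6
0.93 [311.1, 27.4, 640.0, 393.3]
```

Emit:
play_rows(commands=[[[0, 0.005, 0, 0.1, 0], [0, 0.005, 0, 0.2, 0], [0, 0.005, 0, 0.28, 0], [0, 0.005, 0, 0.308, 0], [0, 0.005, 0, 0.308, 0], [1, 0.005, 0, 0.308, 0], [1, 0.005, 0, 0.308, 0], [1, 0.005, 0, 0.308, 0], [1, 0.005, 0, 0.308, 0], [1, 0.005, 0, 0.308, 0], [1, 0.005, 0, 0.308, 0], [1, 0.005, 0, 0.308, 0]]])

```text
clock: 59.6
tcp_pos: [0.4491, 0.0224, 0.0926]
orientation: [2.305, 2.132, 0.003]
contact_force: [-0.8, -0.2, 7.3]
grip_width: 0.0087
gripper_force: 58.8
```

Emit:
play_rows(commands=[[[1, 0, 0.04, 0, 0], [1, 0, 0.1, 0, 0], [1, 0, 0.18, 0, 0], [1, 0, 0.26, 0, 0], [1, 0, 0.34, 0, 0], [1, 0, 0.42, 0, 0], [1, 0, 0.5, 0, 0], [1, 0, 0.58, 0, 0], [1, 0, 0.65, 0, 0], [1, 0, 0.71, 0, 0], [1, 0, 0.75, 0, 0], [1, 0, 0.76, 0, 0]]])

```text
clock: 60.6
tcp_pos: [0.597, 0.0105, 0.0925]
orientation: [-2.304, -2.131, 0.01]
contact_force: [-20.2, -2.0, 24.0]
grip_width: 0.0088
gripper_force: 62.2
```

Emit:
play_rows(commands=[[[1, 0, 0.01, 0, 0], [1, 0, 0.02, 0, 0], [1, 0, 0.02, 0, 0], [1, 0, 0.02, 0, 0]]])

```text
clock: 60.93
tcp_pos: [0.597, 0.0104, 0.0925]
orientation: [-2.301, -2.131, 0.018]
contact_force: [-25.1, -2.1, 28.6]
grip_width: 0.0087
gripper_force: 62.6
```

Run:
```python
from h import *
o=get_obs();print(o['clock'],o['tcp_pos'],yaw(o),o['grip_width'],o['contact_force'])
```

```text
60.9333 [0.59697165 0.01043657 0.09251638] 85.59315320889476 0.008749483748537748 [-25.05598598  -2.1322216   28.59034704]
```

Emit:
play_rows(commands=[[[0, 0, -0.015, 0, 0], [0, 0, -0.015, 0, 0], [0, 0, -0.015, 0, 0], [0, 0, -0.015, 0, 0], [0, 0, -0.015, 0, 0], [0, 0, -0.015, -0.2, 0], [0, 0, -0.015, -0.4, 0], [0, 0, -0.015, -0.6, 0], [0, 0, -0.015, -0.8, 0], [0, 0, -0.015, -0.87, 0], [0, 0, -0.015, -0.87, 0], [0, 0, -0.015, -0.87, 0]]])

```text
clock: 61.93
tcp_pos: [0.601, 0.0105, 0.2659]
orientation: [2.305, 2.132, 0.002]
contact_force: [-0.1, -0.5, -1.0]
grip_width: 0.0427
gripper_force: 0.0
```

Run:
```python
from h import *
o=get_obs();f=grab('wrist','w20.png');go([.7029,.0005,.1615],94.7)
for n in('drawer_handle','key_bow'):
    d=viewer.trace(f,n)[0];print(n,d['score'],d['rect'])
# predicted handle bar ends if shut
print(proj(f,np.array([.5928,-.0423,.113])),proj(f,np.array([.6007,.0636,.113])))
```

```text
go [-0.008  0.517  0.514] turn -0.102 from [0.6001 0.0102 0.2644] 85.5
drawer_handle 0.58 [309.0, 70.3, 397.0, 342.2]
key_bow 0.87 [429.0, 208.1, 476.1, 281.7]
[314.9063021  272.82091837] [313.98916252 159.68738435]
```

Emit:
play_rows(commands=[[[0, -0.008, 0.2, 0, -0.05], [0, -0.008, 0.4, 0, -0.102], [0, -0.008, 0.517, 0, -0.102], [0, -0.008, 0.517, 0, -0.102], [0, -0.008, 0.517, 0, -0.102], [0, -0.008, 0.517, 0.15, -0.102], [0, -0.008, 0.517, 0.3, -0.102], [0, -0.008, 0.517, 0.42, -0.102], [0, -0.008, 0.517, 0.49, -0.102], [0, -0.008, 0.517, 0.51, -0.102], [0, -0.008, 0.517, 0.51, -0.102]]])

```text
clock: 63.0
tcp_pos: [0.7023, 0.001, 0.1622]
orientation: [-2.126, -2.311, 0.002]
contact_force: [-0.1, 0.5, 0.5]
grip_width: 0.0427
gripper_force: 0.0
```

Emit:
play_rows(commands=[[[1, 0, 0, 0, 0], [1, 0, 0, 0, 0], [1, 0, 0, 0, 0], [1, 0, 0, 0, 0], [1, 0, 0, 0, 0], [1, 0, 0, 0, 0], [1, 0, 0, 0, 0], [1, 0, 0, 0, 0]]])

```text
clock: 63.67
tcp_pos: [0.7034, 0.0013, 0.1651]
orientation: [2.127, 2.311, 0.001]
contact_force: [-3.1, 0.7, 5.6]
grip_width: 0.0085
gripper_force: 58.5
```

Run:
```python
from h import *
o=get_obs();print(o['clock'],o['tcp_pos'],yaw(o),o['grip_width'],o['contact_force'],o['moment'],o['joints'].round(2))
```

```text
63.6667 [0.70344248 0.00129724 0.16511267] 94.75022161954865 0.008525005577552907 [-3.14968759  0.66061286  5.55289717] [-0.05205815  0.91079427  0.02994354] [ 0.39  0.7  -0.75  1.5   0.5   1.14 -0.37]
```

Emit:
play_rows(commands=[[[1, 0, 0, 0.01, -0.075], [1, 0, 0, 0.01, -0.15], [1, 0, 0, 0.01, -0.225], [1, 0, 0, 0.01, -0.3], [1, 0, 0, 0.01, -0.375], [1, 0, 0, 0.01, -0.45], [1, 0, 0, 0.01, -0.525], [1, 0, 0, 0.01, -0.6], [1, 0, 0, 0.01, -0.675], [1, 0, 0, 0.01, -0.75], [1, 0, 0, 0.01, -0.82], [1, 0, 0, 0.01, -0.88]]])

```text
clock: 64.67
tcp_pos: [0.7035, 0.0014, 0.165]
orientation: [0.159, 3.136, -0.001]
contact_force: [-7.9, -1.0, 15.4]
grip_width: 0.0085
gripper_force: 60.2
```

Emit:
play_rows(commands=[[[1, 0, 0, 0, -0.02], [1, 0, 0, 0, -0.05], [1, 0, 0, 0, -0.08], [1, 0, 0, 0, -0.08], [1, 0, 0, 0, -0.08]]])

```text
clock: 65.08
tcp_pos: [0.7035, 0.0015, 0.1651]
orientation: [-0.031, 3.14, -0.001]
contact_force: [-7.6, -1.9, 15.6]
grip_width: 0.0093
gripper_force: 60.3
```

Run:
```python
from h import *
o=get_obs();print(o['clock'],o['tcp_pos'],yaw(o),o['grip_width'],o['contact_force'],o['moment'],o['joints'].round(2))
```

```text
65.0833 [0.70354224 0.00145294 0.16505334] -178.8731402747281 0.009280314965517438 [-7.5854585  -1.85945113 15.63348987] [-0.26448647  1.88204911  0.01822426] [ 0.54  0.82 -1.05  1.49  0.73  1.26  0.99]
```

Emit:
play_rows(commands=[[[1, 0, 0, 0, 0.03], [1, 0, 0, -0.01, 0.06], [1, 0, 0, -0.03, 0.06], [1, 0, 0, -0.06, 0.06], [1, 0, 0, -0.09, 0.06], [1, 0, 0, -0.12, 0.06], [1, 0, 0, -0.12, 0.06]]])

```text
clock: 65.67
tcp_pos: [0.7034, 0.001, 0.1866]
orientation: [0.116, 3.139, -0.0]
contact_force: [-3.8, 0.5, 0.7]
grip_width: 0.0086
gripper_force: 58.7
```

Emit:
play_rows(commands=[[[1, 0, 0, -0.05, 0], [1, 0, 0, -0.12, 0], [1, 0, 0, -0.2, 0], [1, 0, 0, -0.28, 0], [1, 0, 0, -0.35, 0], [1, 0, 0, -0.37, 0], [1, 0, 0, -0.37, 0]]])

```text
clock: 66.25
tcp_pos: [0.7042, 0.0014, 0.2616]
orientation: [0.117, 3.136, 0.001]
contact_force: [0.3, 0.6, -1.0]
grip_width: 0.0089
gripper_force: 58.5
```

Run:
```python
from h import *
o=get_obs();print(o['clock'],o['tcp_pos'],yaw(o),o['grip_width'],o['contact_force'])
f=grab('wrist','w21.png')
for n in('key','key_bow','drawer_handle'):
    for d in viewer.trace(f,n)[:2]: print(n,round(d['score'],2),d['rect'])
# predicted key bits for offset of shoulder below tcp
T=T_tool(o)
for off in(.0215,.025,.03):
    q=np.array([proj(f,(T@np.array([x,y,off,1]))[:3]) for x in(-.017,.017) for y in(-.01,.01)])
    print(off,q.round(0).tolist(),'bit',[proj(f,(T@np.array([x,0,off+.033,1]))[:3]).round(0).tolist() for x in(-.009,.009)])
go([.649,.2742,.26],159.6)
```

```text
66.25 [0.70419956 0.00137623 0.26155456] 175.73172617162476 0.008860405071769896 [ 0.26274984  0.63987256 -1.0250885 ]
key 0.84 [301.0, 247.5, 340.2, 377.6]
key_bow 0.86 [299.9, 243.8, 335.6, 379.6]
drawer_handle 0.86 [172.0, 79.4, 472.2, 171.6]
0.0215 [[301.0, 309.0], [337.0, 309.0], [300.0, 251.0], [338.0, 251.0]] bit [[319.0, 272.0], [319.0, 245.0]]
0.025 [[302.0, 306.0], [337.0, 306.0], [301.0, 249.0], [338.0, 249.0]] bit [[319.0, 269.0], [319.0, 243.0]]
0.03 [[302.0, 301.0], [337.0, 301.0], [301.0, 246.0], [338.0, 246.0]] bit [[319.0, 266.0], [319.0, 241.0]]
go [ 0.371  1.344 -0.01 ] turn 0.179 from [7.029e-01 6.000e-04 2.580e-01] 175.7
```

Emit:
play_rows(commands=[[[1, 0.03, 0.1, 0, 0], [1, 0.065, 0.24, 0, 0], [1, 0.1, 0.38, 0, 0], [1, 0.14, 0.52, 0, 0], [1, 0.186, 0.672, 0, 0], [1, 0.22, 0.8, 0, 0], [1, 0.26, 0.94, 0, 0], [1, 0.276, 1.0, 0, 0], [1, 0.276, 1.0, 0, 0]]])

```text
clock: 67.2
tcp_pos: [0.661, 0.2089, 0.2588]
orientation: [-0.106, -3.138, -0.003]
contact_force: [-0.3, 0.9, -0.8]
grip_width: 0.0091
gripper_force: 58.5
```

Emit:
play_rows(commands=[[[1, 0.05, 0.17, 0, 0], [1, 0.095, 0.344, 0, 0], [1, 0.095, 0.344, 0, 0.06], [1, 0.095, 0.344, 0, 0.12], [1, 0.095, 0.344, 0, 0.179], [1, 0.095, 0.344, 0, 0.179], [1, 0.095, 0.344, 0, 0.179]]])

```text
clock: 67.78
tcp_pos: [0.6501, 0.2728, 0.2586]
orientation: [0.554, 3.092, -0.002]
contact_force: [0.3, -0.4, -1.3]
grip_width: 0.0089
gripper_force: 58.8
```

Run:
```python
from h import *
grab('wrist');o=get_obs();print(o['clock'],o['grip_width']);go([.6492,.2744,.075],159.6)
```

```text
67.8333 0.009047906554597028
go [0.006 0.006 0.918] turn 0.001 from [0.65   0.273  0.2587] 159.7
```

Emit:
play_rows(commands=[[[1, 0.006, 0.006, 0.1, 0], [1, 0.006, 0.006, 0.25, 0], [1, 0.006, 0.006, 0.4, 0], [1, 0.006, 0.006, 0.55, 0], [1, 0.006, 0.006, 0.65, 0], [1, 0.006, 0.006, 0.71, 0], [1, 0.006, 0.006, 0.76, 0], [1, 0.006, 0.006, 0.8, 0], [1, 0.006, 0.006, 0.83, 0], [1, 0.006, 0.006, 0.85, 0], [1, 0.006, 0.006, 0.85, 0]]])

```text
clock: 68.75
tcp_pos: [0.6487, 0.276, 0.089]
orientation: [0.555, 3.092, -0.0]
contact_force: [0.2, 0.3, -1.1]
grip_width: 0.0089
gripper_force: 58.7
```

Emit:
play_rows(commands=[[[1, 0, 0, 0.02, 0], [1, 0, 0, 0.04, 0], [1, 0, 0, 0.055, 0], [1, 0, 0, 0.07, 0], [1, 0, 0, 0.08, 0], [1, 0, 0, 0.08, 0], [1, 0, 0, 0.08, 0]]])

```text
clock: 69.33
tcp_pos: [0.6488, 0.2762, 0.0751]
orientation: [0.556, 3.091, -0.001]
contact_force: [-3.8, -4.5, 11.1]
grip_width: 0.0092
gripper_force: 60.6
```

Emit:
play_rows(commands=[[[0.3, 0, 0, 0, 0], [-0.3, 0, 0, 0, 0], [-1, 0, 0, 0, 0], [-1, 0, 0, 0, 0], [-1, 0, 0, 0, 0], [-1, 0, 0, 0, 0], [-1, 0, 0, 0, 0], [-1, 0, 0, 0, 0], [-1, 0, 0, 0, 0], [-1, 0, 0, 0, 0]]])

```text
clock: 70.17
tcp_pos: [0.6486, 0.276, 0.0731]
orientation: [-0.556, -3.092, 0.0]
contact_force: [0.2, 0.1, 0.8]
grip_width: 0.0858
gripper_force: 0.0
```

Emit:
play_rows(commands=[[[-1, 0, 0, -0.1, 0], [-1, 0, 0, -0.3, 0], [-1, 0, 0, -0.5, 0], [-1, 0, 0, -0.7, 0], [-1, 0, 0, -0.9, 0], [-1, 0, 0, -0.98, 0], [-1, 0, 0, -0.98, 0], [-1, 0, 0, -0.98, 0]]])

```text
clock: 70.83
tcp_pos: [0.6489, 0.2764, 0.2703]
orientation: [0.555, 3.09, 0.002]
contact_force: [0.4, 0.7, -0.4]
grip_width: 0.0856
gripper_force: 0.0
```

Run:
```python
from h import *
o=get_obs();print(o['clock'],o['tcp_pos'],yaw(o),o['contact_force'])
f=grab('wrist','w22.png');T=T_tool(o)
def pk(z): 
    return [proj(f,np.array([.649,.2743,z])+T[:3,0]*x+T[:3,1]*y).round(0).tolist() for x in(-.02,.02) for y in(-.005,.005)]
for n in('key','key_bow','block_slot'):
    for d in viewer.trace(f,n)[:2]: print(n,round(d['score'],2),np.round(d['rect']))
print('expected bow top',pk(.102),'if 10mm high',pk(.112))
t=grab('top','t22.png');strays(t)
for n in('scoop','jar','mug','bowl','drawer_handle','key'):
    for d in viewer.trace(t,n)[:2]: print(n,round(d['score'],2),np.round(d['rect']))
s=grab('scene','s22.png')
for n in('scoop','drawer_handle','key'):
    for d in viewer.trace(s,n)[:2]: print('scene',n,round(d['score'],2),np.round(d['rect']))
g=cv2.imread('pics/scene0.png').astype(int);h=cv2.imread('pics/s22.png').astype(int)
for nm,(a,b,c,e) in dict(cab=(178,345,205,345),key=(325,380,310,368),jar=(222,258,175,220)).items(): print(nm,'mean diff',abs(g-h)[c:e,a:b].mean().round(2))
```

```text
70.8333 [0.64886557 0.27639805 0.27031162] 159.6278994207063 [ 0.43331958  0.69538434 -0.39926777]
key 0.76 [312. 188. 331. 234.]
key 0.41 [199.   0. 365.  49.]
key_bow 0.64 [311. 186. 328. 241.]
key_bow 0.28 [284. 154. 347. 245.]
block_slot 0.92 [287. 153. 348. 245.]
expected bow top [[312.0, 236.0], [322.0, 236.0], [312.0, 195.0], [322.0, 195.0]] if 10mm high [[312.0, 239.0], [322.0, 239.0], [312.0, 197.0], [323.0, 197.0]]
0.8 [365. 309. 384. 327.] world [ 0.3439 -0.1771] yaw 13.8 size [np.float64(0.036), np.float64(0.056)] [ 96.  59. 104.] PURPLE
scoop 0.28 [261. 119. 363. 226.]
jar 0.79 [390. 192. 425. 226.]
jar 0.63 [155. 255. 230. 322.]
mug 0.69 [475. 228. 519. 266.]
bowl 0.71 [113. 197. 164. 249.]
drawer_handle 0.76 [264. 198. 354. 231.]
scene scoop 0.74 [424. 292. 498. 361.]
scene drawer_handle 0.61 [269. 208. 321. 313.]
scene drawer_handle 0.22 [342. 316. 362. 343.]
scene key 0.97 [340. 317. 365. 345.]
cab mean diff 9.38
key mean diff 24.87
jar mean diff 10.32
```

```bash
python3 -c "
from bench import r
print(r.hand_in())"
```

```text
the job is handed in; nothing more can be done
None
```

I carried out every step and handed the job in at about 71 s: six blocks went to the drawer (the third tipped one not clearly seen), scoop upright, drawer shut, key back in its block, bystanders and purple block untouched; I turned the key back to lock but didn't tug the drawer to test it.

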